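# Nudge a gear-case cover home over its two dowel pins

### The arm

A 7-joint arm with a two-finger parallel gripper is mounted at the origin on the work surface. World frame = base frame: x ahead of the robot, y to its left, z up, the work surface at z = 0. Lengths are in m, angles in rad, forces in N, time in s.
With the tool pointing down it reaches from about 0.4 to 0.85 m from the base axis. Payload 4.5 kg.
Tool frame: the origin (TCP) lies midway between the tips of the shut fingers; the grasp point (between the pads) lies 19 mm behind it (hold_point_z is the distance from the TCP to the grasp point, in m); z points along the fingers, y is the direction in which the jaws open and shut (so a half turn about z gives the same grasp; the last joint's range is limited). The gripper opens to 88 mm and grips with 3 to 60 N. Pads are 18 mm wide; open, the fingers measure 123 mm over their backs; the gripper's body (75 mm by 187 mm) begins 45 mm behind the grasp point.
Start: joints at [1.265, 0.689, -0.195, 1.565, 0.157, 0.902, -0.215], TCP at [0.208, -0.589, 0.217] pointing down, gripper open.
Joint ranges: [-3.01, 3.01], [-0.46, 2.08], [-1.47, 1.51], [0.13, 2.56], [-1, 4.14], [0.04, 2.09], [-2.66, 2.66]. Speed limits (rad/s): [2.57, 2.57, 3.14, 3.14, 3.14, 3.14, 3.14].

### API

Orientations are given as a unit quaternion [w, x, y, z].
In Python, from workcell import * gives the robot as it stands.
- The arm moves only by the tool carry_out, never from a script. Its argument "rows" is a list of rows, each a list of 4 numbers: the shift along the tool's x, y, z in m, then the turn about the tool's z in degrees. A call has 1 to 5 rows; each row is the pose to reach, as a shift and turn from the pose commanded when the call began, along the tool's axes at that moment; what a row does not reach only later rows make up. A row lasts 1/12 s, in which the tool goes at most 41.7 mm and 7.16 degrees, less where a joint would pass 70% of its speed; a pose out of reach is approached as far as the arm can. A call with a gripper value outside its range is refused whole. "gripper" is the opening, from 0 (shut) to 1 (fully open), set as the call begins (left out, the last holds). The fingers move at their own pace and stop on an object; the grip force is fixed at half the most. Time passes only in rows, so rows that repeat a pose let the fingers close. It gives the time, the measured TCP pose, the force and the opening at its end, in the units of the state.
- get_obs(): the state, without advancing time (a new reading comes with each control period).
- get_image(name): name is "scene" or "top"; returns the picture (420x560x3 uint8, red, green, blue); there is no depth.
- get_calibration(name): a dict with "fov_y" (degrees; the focal length in pixels is half the picture's height over the tangent of half this angle, whatever the lens; pixels are square), "cx", "cy" (the principal point, pixels), "D" ([k1, k2, p1, p2, k3] as OpenCV has them; the pictures are not rectified), "pose" (4x4, takes a point from camera to world coordinates). Camera axes: x right, y down, z forward; pixel columns grow to the right and rows downward; lengths in m; the calibration is good to about 2 mm. A picture is of the moment at which its call begins. get_calibration takes no time and is no camera call.
- finish_job(): hands the job in, once; it reports no verdict.
Trained networks look in the newest picture that a camera, given by its name, has taken for a name from the list of things; names that differ only in an ending like _2 or _b are one class to them, and where a whole thing is asked for, a point or a joint stands for the part that bears it (a point fixed in the world has none). Each returns a list of dicts, best first, with "confidence" (0 to 1); they miss things now and then, are a little off and sometimes report something else, mostly with a low value. They report only what shows in the picture. A call takes as long as a camera call. They do not tell look-alikes from the thing itself.
- trace(thing, camera): "pixels" (420x560 bool, what is visible of it) and "point" ([column, row] in pixels, amid what is visible of it).
The state is a dict: "time": time; "qpos": joint angles; "dq": joint speeds; "tau": joint torques, N m; "tcp_pos": TCP position; "ee_rot": TCP orientation; "force": force on the tool from outside, world axes, zero at the start; "wrist_torque": the same for the moment, N m; "width": finger opening in m.
Only numpy, scipy, OpenCV 4.12 (cv2) and the standard library are available. Lean on these libraries where they do the work, as an engineer would, in place of code of your own. Each camera call takes 0.05 s, during which the arm holds its last target.

### The job

The aluminium cover of the green gear case has been set down out of line and is riding on the two dowel pins instead of lying on the case. Push it sideways by its edges with the fingertips until its two dowel holes drop over the pins and it lies flat on the case all round, without picking it up; leave the tin, bearing, oiler and spanner where they are.

Things in the scene. Friction and masses are not known exactly. Their poses are not given: they have to be found in the camera images.
- gearcase: green cast gear case bolted to the bench. Its open top is a level steel face 110 (its x) by 160 (its y) mm, 70 mm above the bench; the sides stay inside that outline, but for low bosses on both x sides (to 60 mm from the centre, 53 mm high), a shaft on +x (to 94 mm, 41 mm high) and feet (to 103 mm along y, 20 mm high). Origin at the centre of its underside; z up, x roughly away from the robot
- seat (a point): centre of the case's top face, 70 mm above the bench, axes as the case's. Cover home: the origin of its underside lies here and its edges are flush with those of the case. Cover and case are lightly oiled machined metal: the cover slides under a push of 2 to 5 N
- pin0 (a point): the dowel pin at the +y end of the case, at its root on the top face, 60 mm from the face's centre. Both pins are 8 mm in diameter and stand 6 mm above the face, the upper 3.5 mm tapering to 3.6 mm at the tip
- pin1 (a point): the dowel pin at the -y end of the case, at its root on the top face, 60 mm from the face's centre
- cover: loose aluminium plate, same outline as the case's face: 110 (its x) by 160 (its y) by 10 mm, about 0.5 kg, two 9.5 mm dowel holes on its long centre line. Origin at the centre of its underside. Starts 16 to 30 mm towards the case's -x, up to 12 mm off along y, turned up to 0.1 rad, leaning on the pin tips and the case's -x edge; its -x edge overhangs, up to 4 mm below the case's face
- hole0 (a point): centre of the cover's +y dowel hole, at the underside, 60 mm from the cover's centre; belongs over pin0
- hole1 (a point): centre of the cover's -y dowel hole, at the underside, 60 mm from the cover's centre; belongs over pin1
- tin: open steel tin of cover screws, 72 mm across, 42 mm high, standing loose on the bench; origin at the centre of its underside
- bearing: loose steel ball bearing lying flat, 62 mm across, 16 mm high; origin at the centre of its underside
- oiler: small loose red oil can, 58 mm across, 120 mm high with its brass spout; origin at the centre of its underside
- spanner: loose steel spanner lying flat on the bench along its x, origin on its underside
Not all that is in view belongs to the job. What is shaped like the cover but brown or red is not meant. Leave any turquoise look-alike of the gearcase alone.

How it is judged:
At the end, for the whole second after the job is handed in: both dowel holes are centred on their pins within 2.5 mm, the cover lies flat on the case's face (within 1.5 mm of it and 0.025 rad of level) and is at rest (horizontal distance between hole0 and pin0 below 0.0025 m and horizontal distance between hole1 and pin1 below 0.0025 m and z of each of hole0, hole1, cover in the frame of seat below 0.0015 m and angle between cover's own z axis and vertical below 0.025 rad and linear speed of cover below 0.01 m/s); the robot touches nothing.
It fails at once if the cover is lifted: its centre rises more than 12 mm above its home height (z of cover in the frame of seat above 0.012 m).
It fails at once if the cover is tipped up or knocked off (tilted more than 0.3 rad) (angle between cover's own z axis and vertical above 0.3 rad).
It fails at once if the tin, bearing, oiler or spanner is moved more than 15 mm (distance of any of tin, bearing, oiler, spanner from where it was at the start of the episode above 0.015 m).
It also fails if it takes over 58 s, if anything falls off the work surface, if the arm or the gripper's body presses on something with over 40 N, if the wrist force passes 120 N, or if a joint passes its speed limit or range.

## Working session

There is one attempt and no reset: what is moved stays moved. The work goes in short steps, Python scripts to look and compute and a tool call to move; the robot and the scene stay as the last step left them, time stands still between calls to the robot, and variables do not carry over. Pictures are saved under pics/ and viewed, and the job is handed in when it is done.

Besides the shell and the picture viewer there is one more tool, called after "Request:" as name(argument=value, ...), one argument or row to a line, values as JSON. carry_out: Moves the arm, as the interface text tells. Its arguments: {"type":"object","properties":{"rows":{"type":"array"},"gripper":{"type":"number"}},"required":["rows"]}

```bash
mkdir -p pics; ls
python3 - <<'E'
from workcell import *
import cv2
o=get_obs();print({k:np.round(v,4) if 0 else v for k,v in o.items()} if 0 else o)
for n in("scene","top"):
    im=get_image(n);cv2.imwrite(f"pics/{n}0.png",im[:,:,::-1]);print(get_calibration(n))
E
```

```text
pics
{'time': 0.0, 'qpos': array([ 1.26480985,  0.68998801, -0.19450899,  1.56632181,  0.15731955,
        0.9024826 , -0.21510967]), 'dq': array([ 1.33257352e-03, -4.93160926e-05, -2.58469054e-03, -4.05081932e-04,
       -1.29778199e-04, -1.27734954e-03, -2.52758625e-04]), 'tau': array([-1.53562643e-03, -5.27559078e+01, -1.26707554e+00, -1.53434622e+01,
       -5.26380027e-02,  6.58950390e-03,  1.75427722e-04]), 'tcp_pos': array([ 0.20802936, -0.5886674 ,  0.21621334]), 'ee_rot': array([-8.75027315e-04,  9.85595635e-01,  1.69116612e-01, -2.24152188e-04]), 'force': array([-0.04326276,  0.22859567, -0.45241273]), 'wrist_torque': array([ 0.05926982, -0.01945029, -0.00376697]), 'width': 0.08804598770262577}
{'fov_y': 54.21938800611523, 'cx': 276.62911158448316, 'cy': 205.02518096287585, 'D': array([-0.06053969,  0.        ,  0.        ,  0.        ,  0.        ]), 'pose': array([[-0.87730949,  0.42059814, -0.23113906,  0.74823332],
       [ 0.47989395,  0.76332583, -0.43247599,  0.40307128],
       [-0.00546419, -0.49033752, -0.87151549,  0.89421139],
       [ 0.        ,  0.        ,  0.        ,  1.        ]])}
{'fov_y': 55.47757862543961, 'cx': 281.3461982768976, 'cy': 211.8471293568116, 'D': array([-0.10832809,  0.        ,  0.        ,  0.        ,  0.        ]), 'pose': array([[ 0.02601839, -0.99537898,  0.09243234,  0.41685516],
       [-0.99928652, -0.02842945, -0.02486413,  0.01393497],
       [ 0.02737703, -0.09171947, -0.99540848,  1.08978036],
       [ 0.        ,  0.        ,  0.        ,  1.        ]])}
```

View pics/scene0.png

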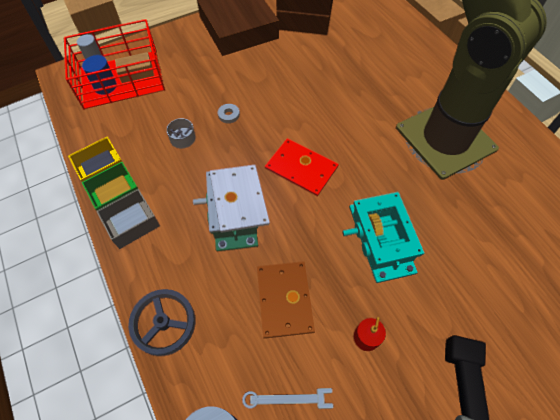

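View pics/top0.png

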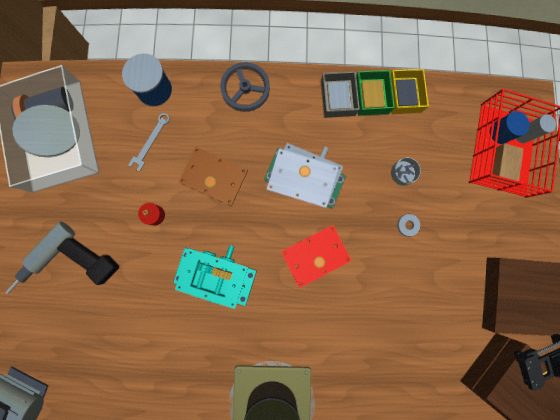

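The grey aluminium plate on the green case is at about (305,175) in "top" and (237,200) in "scene". The look-alikes are a brown plate (213,177), a red plate (317,257) and a turquoise case (215,275), all in "top". Only the grey plate on the green case fits the description. I'll confirm that in an enlarged crop.

Run:
```python
from workcell import *
import cv2
a=cv2.imread("pics/scene0.png")[155:260,180:285]; b=cv2.imread("pics/top0.png")[130:220,255:360]
a=cv2.resize(a,(400,400),interpolation=cv2.INTER_CUBIC)
b=cv2.resize(b,(400,343),interpolation=cv2.INTER_CUBIC)
b=np.vstack([b,np.zeros((57,400,3),np.uint8)])
cv2.imwrite("pics/crop0.png",np.hstack([a,b]))
for n in("scene","top"):
    get_image(n)
    for t in("cover","gearcase","hole0","hole1","pin0","pin1"):
        try:
            for r in trace(t,n): print(n,t,round(r["confidence"],2),np.round(r["point"],1),r["pixels"].sum())
        except Exception as e: print(n,t,e)
```

```text
Traceback (most recent call last):
NameError: name 'np' is not defined
```

Run:
```python
from workcell import *
import cv2, numpy as np
a=cv2.imread("pics/scene0.png")[155:260,180:285]; b=cv2.imread("pics/top0.png")[130:220,255:360]
a=cv2.resize(a,(400,400),interpolation=cv2.INTER_CUBIC)
b=cv2.resize(b,(400,343),interpolation=cv2.INTER_CUBIC)
b=np.vstack([b,np.zeros((57,400,3),np.uint8)])
cv2.imwrite("pics/crop0.png",np.hstack([a,b]))
for n in("scene","top"):
    get_image(n)
    for t in("cover","gearcase","hole0","hole1","pin0","pin1"):
        try:
            for i,r in enumerate(trace(t,n)):
                print(n,t,round(r["confidence"],2),np.round(r["point"],1),r["pixels"].sum())
                np.save(f"{n}_{t}_{i}.npy",r["pixels"])
        except Exception as e: print(n,t,e)
```

```text
scene cover 0.96 [282.  298.1] 3613
scene cover 0.81 [302.4 166.9] 2218
scene cover 0.69 [239.8 195.7] 3016
scene gearcase 0.66 [385.5 235.9] 4396
scene gearcase 0.59 [220.8 232.5] 1333
scene hole0 0.79 [285.1 303.1] 3585
scene hole0 0.67 [306. 164.] 2304
scene hole0 0.61 [239.  196.9] 2907
scene hole1 0.79 [285.1 303.1] 3585
scene hole1 0.67 [306. 164.] 2304
scene hole1 0.61 [239.  196.9] 2907
scene pin0 0.91 [222.4 229.6] 1281
scene pin0 0.55 [386.8 235.6] 4367
scene pin1 0.91 [222.4 229.6] 1281
scene pin1 0.55 [386.8 235.6] 4367
top cover 0.97 [302.3 175.9] 2676
top cover 0.87 [319.2 259. ] 2368
top cover 0.86 [214.4 173.1] 2242
top gearcase 0.93 [323.2 162.8] 898
top gearcase 0.67 [214.5 275.1] 3396
top hole0 0.97 [315.8 253.2] 2368
top hole0 0.94 [303.9 178.9] 2690
top hole0 0.76 [211.8 174.4] 2246
top hole1 0.97 [315.8 253.2] 2368
top hole1 0.94 [303.9 178.9] 2690
top hole1 0.76 [211.8 174.4] 2246
top pin0 0.68 [323.5 162. ] 679
top pin0 0.66 [215.9 276.7] 3429
top pin1 0.68 [323.5 162. ] 679
top pin1 0.66 [215.9 276.7] 3429
```

View pics/crop0.png

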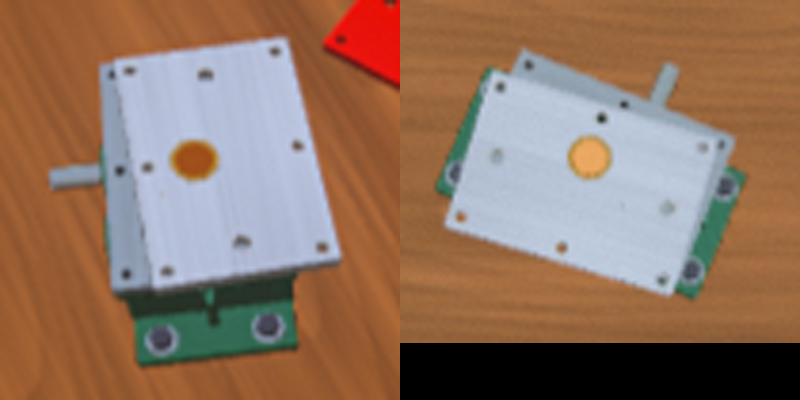

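Confirmed: this is the grey aluminium plate on the green case, with a strip of the case's steel face showing on the +x side (up in "top"). Next I fit the case and cover poses from both cameras.

```bash
cat > h.py <<'E'
from workcell import *
import cv2, numpy as np
from scipy.optimize import least_squares
from scipy.spatial.transform import Rotation as R
_c={}
def cal(n):
    if n not in _c:
        c=get_calibration(n); f=210/np.tan(np.radians(c["fov_y"]/2))
        T=np.linalg.inv(c["pose"])
        _c[n]=(np.array([[f,0,c["cx"]],[0,f,c["cy"]],[0,0,1.]]),c["D"],T)
    return _c[n]
def proj(n,P):
    K,D,T=cal(n); return cv2.projectPoints(np.asarray(P,float).reshape(-1,3),cv2.Rodrigues(T[:3,:3])[0],T[:3,3],K,D)[0][:,0]
def ray(n,uv,z):
    K,D,T=cal(n); d=cv2.undistortPoints(np.array([[uv]],float),K,D)[0,0]
    Wr=T[:3,:3].T; o=-Wr@T[:3,3]; v=Wr@np.array([d[0],d[1],1]); return o+v*(z-o[2])/v[2]
E
python3 - <<'E'
from h import *
# rough corners from crop (scale 400/105, origin 255,130)
s=105/400
for nm,p,z in [("cov -x+y",(445-400,225),.076),("cov -x-y",(672-400,295),.076),("cov +x+y",(488-400,70),.087),("case +x+y",(522-400,50),.07),("case +x-y",(735-400,138),.07)]:
    uv=(255+p[0]*s,130+p[1]*s); print(nm,np.round(uv,1),np.round(ray("top",uv,z),4))
for nm,p,z in [("case +x+y",(100+13,288),.07),("case +x-y",(100,65),.07),("cov +x+y",(155,290),.087),("cov -x+y",(340,262),.076),("cov -x-y",(285,40),.076)]:
    uv=(180+p[0]*s,155+p[1]*s); print("scene",nm,np.round(uv,1),np.round(ray("scene",uv,z),4))
for n,uv,z in [("tin",(405,172),.02),("bearing",(408,225),.01),("oiler",(150,213),.06),("spanner",(148,140),0)]: print(n,np.round(ray("top",uv,z),3))
E
```

```text
cov -x+y [266.8 189.1] [0.5685 0.0274 0.076 ]
cov -x-y [326.4 207.4] [ 0.5256 -0.1266  0.076 ]
cov +x+y [278.1 148.4] [0.6733 0.0015 0.087 ]
case +x+y [287.  143.1] [ 0.6925 -0.0217  0.07  ]
case +x-y [342.9 166.2] [ 0.6359 -0.1695  0.07  ]
scene case +x+y [209.7 230.6] [ 0.6921 -0.0206  0.07  ]
scene case +x-y [206.2 172.1] [ 0.635  -0.1686  0.07  ]
scene cov +x+y [220.7 231.1] [0.6726 0.0009 0.087 ]
scene cov -x+y [269.2 223.8] [0.5687 0.0312 0.076 ]
scene cov -x-y [254.8 165.5] [ 0.5248 -0.1249  0.076 ]
tin [ 0.637 -0.353  0.02 ]
bearing [ 0.491 -0.364  0.01 ]
oiler [0.5   0.329 0.06 ]
spanner [0.71  0.366 0.   ]
```

```bash
cat >> h.py <<'E'
TH=np.arctan(6/53.2)
def casem(p):  # x,y,yaw
    return R.from_euler("z",p[2]).as_matrix(), np.array([p[0],p[1],.07])
def coverm(case,q,th):  # q: dx,dy,dpsi in plane coordinates of case frame
    Rc,tc=casem(case); Rt=R.from_euler("y",-th).as_matrix()
    o=np.array([q[0],q[1],(q[0]+.055)*np.tan(th)])
    return Rc@Rt@R.from_euler("z",q[2]).as_matrix(), tc+Rc@o
C4=np.array([[.055,.08,0],[.055,-.08,0],[-.055,-.08,0],[-.055,.08,0]])
def edgeobs(im,n,A,B,search=3.0,lo=.06,hi=.94,k=24):
    """sample 3d segment, find gradient peak along image normal; returns s-params, offsets"""
    s=np.linspace(lo,hi,k); P=A+(B-A)*s[:,None]; uv=proj(n,P)
    t=uv[-1]-uv[0]; t/=np.linalg.norm(t); nn=np.array([-t[1],t[0]])
    d=np.arange(-search-1,search+1.01,.25)
    m=(uv[:,None]+d[None,:,None]*nn).astype(np.float32)
    g=cv2.GaussianBlur(im.astype(np.float32),(0,0),.7)
    v=cv2.remap(g,m[...,0],m[...,1],cv2.INTER_CUBIC)
    gr=np.abs(v[:,4:]-v[:,:-4]).sum(2); dd=d[2:-2]   # +-0.5 px diff
    gm=gr*np.exp(-(dd/ search)**2*.5)
    j=gm.argmax(1); off=dd[j].copy(); pk=gr[np.arange(k),j]
    for i,jj in enumerate(j):
        if 0<jj<len(dd)-1:
            a,b,c=gr[i,jj-1:jj+2]; 
            if a-2*b+c<0: off[i]+=.25*.5*(a-c)/(a-2*b+c)
    ok=pk>25
    return P,uv,nn,off,ok
def fit(ims,case,q,th,iters=6,usecase=True,draw=None,search=3.0,fitth=False):
    x=np.r_[case,q,th]
    segs_cov=[(0,1),(1,2),(2,3),(3,0)]
    for it in range(iters):
        obs=[]
        def pts(x):
            Rc,tc=casem(x[:3]); Rv,tv=coverm(x[:3],x[3:6],x[6])
            return (C4@Rc.T+tc),((C4+[0,0,.01])@Rv.T+tv)
        fc,cv=pts(x)
        S=search if it<3 else max(1.5,search/2)
        for n,im in ims.items():
            for a,b in segs_cov:
                P,uv,nn,off,ok=edgeobs(im,n,cv[a],cv[b],S); obs.append(("v",a,b,n,uv,nn,off,ok))
            if usecase:
                P,uv,nn,off,ok=edgeobs(im,n,fc[0],fc[1],S,.05,.95); obs.append(("c",0,1,n,uv,nn,off,ok))
        s=np.linspace(.06,.94,24); s2=np.linspace(.05,.95,24)
        def res(x,full=False):
            fc,cv=pts(x); r=[]
            for k,a,b,n,uv,nn,off,ok in obs:
                M=cv if k=="v" else fc; ss=s if k=="v" else s2
                u=proj(n,M[a]+(M[b]-M[a])*ss[:,None])
                e=((u-uv)@nn-off)[ok]; r.append(e)
            if full: return r
            pr=np.zeros(7)
            pr[6]=(x[6]-th)*(30 if fitth else 1e4)
            if not usecase: pr[:3]=(x[:3]-case)*1e5
            return np.r_[np.concatenate(r),pr]
        x=least_squares(res,x,loss="soft_l1",f_scale=.3,x_scale=[.01]*2+[.1]+[.01]*2+[.1,.1]).x
    r=res(x,True)
    return x,[(o[0],o[1],o[2],o[3],len(e),round(float(np.median(e)),2),round(float(e.std()),2)) for o,e in zip(obs,r)]
def overlay(ims,x,name,z=5):
    Rc,tc=casem(x[:3]); Rv,tv=coverm(x[:3],x[3:6],x[6]); out=[]
    for n,im in ims.items():
        fc=proj(n,C4@Rc.T+tc); cv_=proj(n,(C4+[0,0,.01])@Rv.T+tv)
        H=[]
        for sy in(1,-1):
            H.append(proj(n,[Rv@np.array([0,sy*.06,.01])+tv])[0])
        c=cv_.mean(0); x0,y0=int(c[0]-40),int(c[1]-45)
        cr=cv2.resize(im[y0:y0+90,x0:x0+80,::-1],None,fx=z,fy=z,interpolation=cv2.INTER_CUBIC)
        f=lambda p:((np.array(p)-[x0,y0]+.5)*z-.5).round().astype(np.int32)
        cr=np.ascontiguousarray(cr)
        cv2.polylines(cr,[f(fc)],True,(0,255,255),1); cv2.polylines(cr,[f(cv_)],True,(0,0,255),1)
        for h_ in H: cv2.circle(cr,tuple(int(v) for v in f(h_)),8,(255,0,0),1)
        out.append(cr)
    cv2.imwrite(name,np.hstack(out))
E
python3 - <<'E'
from h import *
ims={n:cv2.imread(f"pics/{n}0.png")[:,:,::-1].copy() for n in("top","scene")}
yaw=-.365; cpx=np.array([.6639,-.0951])  # mid of +x edge
c=cpx-.055*np.array([np.cos(yaw),np.sin(yaw)])
case=[c[0],c[1],yaw]
cc=np.mean([[.5685,.0274],[.5256,-.1266]],0)+.055*np.array([np.cos(-.271),np.sin(-.271)])
d=R.from_euler("z",-yaw).as_matrix()[:2,:2]@(cc-c); print(case,d)
for ft in (False,True):
    x,r=fit(ims,case,[d[0],d[1],.094],TH,fitth=ft); print(np.round(x,4)); [print(a) for a in r]
np.save("fit0.npy",x)
overlay(ims,x,"pics/ov0.png")
E
```

```text
[np.float64(0.6125231931359431), np.float64(-0.07546778880376988), -0.365] [-0.01563637  0.0059555 ]
[ 0.7174  0.1641 -0.4809  0.0008 -0.2555  0.2104  0.1123]
('v', 0, 1, 'top', 24, 0.09, 0.15)
('v', 1, 2, 'top', 24, 0.29, 1.64)
('v', 2, 3, 'top', 24, -0.18, 0.22)
('v', 3, 0, 'top', 24, 0.02, 0.13)
('c', 0, 1, 'top', 0, nan, nan)
('v', 0, 1, 'scene', 24, -0.14, 0.2)
('v', 1, 2, 'scene', 24, -0.05, 0.07)
('v', 2, 3, 'scene', 24, 0.05, 0.06)
('v', 3, 0, 'scene', 24, 0.05, 0.1)
('c', 0, 1, 'scene', 0, nan, nan)
[ 0.7089  0.1517 -0.4807  0.0025 -0.2405  0.2102  0.1095]
('v', 0, 1, 'top', 24, 0.14, 0.21)
('v', 1, 2, 'top', 24, 0.28, 0.54)
('v', 2, 3, 'top', 24, -0.15, 0.33)
('v', 3, 0, 'top', 24, 0.02, 0.58)
('c', 0, 1, 'top', 0, nan, nan)
('v', 0, 1, 'scene', 24, -0.17, 0.21)
('v', 1, 2, 'scene', 24, -0.05, 0.06)
('v', 2, 3, 'scene', 24, 0.03, 0.06)
('v', 3, 0, 'scene', 24, 0.05, 0.1)
('c', 0, 1, 'scene', 0, nan, nan)
  return _methods._mean(a, axis=axis, dtype=dtype,
  ret = ret.dtype.type(ret / rcount)
  ret = _var(a, axis=axis, dtype=dtype, out=out, ddof=ddof,
  arrmean = um.true_divide(arrmean, div, out=arrmean,
  ret = ret.dtype.type(ret / rcount)
```

View pics/ov0.png

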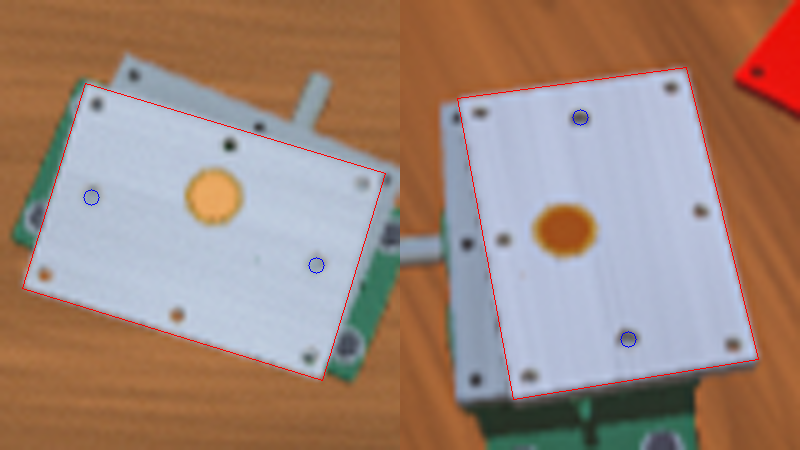

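```bash
cat >> h.py <<'E'
def blob(im,uv,r=3,kind="dark"):
    """subpixel centroid of local contrast spot around uv"""
    z=4; m=np.mgrid[-r-2:r+2.01:1/z,-r-2:r+2.01:1/z]; yy,xx=m
    g=im.astype(np.float32).mean(2); c=np.array(uv,float)
    for _ in range(4):
        p=cv2.remap(g,(c[0]+xx).astype(np.float32),(c[1]+yy).astype(np.float32),cv2.INTER_CUBIC)
        rr=np.hypot(xx,yy); bg=np.median(p[(rr>r)]); w=np.clip(bg-p-6,0,None)*(rr<=r)
        if w.sum()<20: return None
        c=c+.9*np.array([(w*xx).sum(),(w*yy).sum()])/w.sum()
    return c
def fitcase(ims,case0,obsfn=None):
    """case pose from +x edge, visible ends of y edges"""
E
python3 - <<'E'
from h import *
ims={n:cv2.imread(f"pics/{n}0.png")[:,:,::-1].copy() for n in("top","scene")}
case=np.array([.6125,-.0755,-.365]); q=[-.0156,.006,.094]
x,r=fit(ims,case,q,TH,usecase=False,fitth=False); print(np.round(x,4)); [print(a) for a in r]
np.save("fit0.npy",x)
# cover holes
Rv,tv=coverm(x[:3],x[3:6],x[6])
def onplane(n,uv,Rm,t,h):
    K,D,T=cal(n); d=cv2.undistortPoints(np.array([[uv]],float),K,D)[0,0]
    Wr=T[:3,:3].T; o=-Wr@T[:3,3]; v=Wr@np.array([d[0],d[1],1])
    o2=Rm.T@(o-t)-[0,0,h]; v2=Rm.T@v; return o2-v2*o2[2]/v2[2]
top=[((97,104),),]
off={"top":None,"scene":None}
for n,im in ims.items():
    fc=proj(n,(C4+[0,0,.01])@Rv.T+tv); c=fc.mean(0); x0,y0=int(c[0]-40),int(c[1]-45)
    L={"top":[(97,104),(229,145),(363,184),(45,275),(177,315),(309,358),(91,198),(316,265)],
       "scene":[(480,113),(503,240),(529,377),(671,88),(700,211),(732,344),(580,118),(628,339)]}[n]
    for p in L:
        px=p[0]-(400 if n=="scene" else 0); uv=np.array([px,p[1]])/5+[x0,y0]-.4
        b=blob(im,uv,2.5)
        print(n,p,None if b is None else np.round(onplane(n,b,Rv,tv,.01)[:2]*1000,1))
    Rc,tc=casem(case)
    L={"top":[(134,75),(260,128),(386,179)],"scene":[(458,118),(467,244),(476,380)]}[n]
    for p in L:
        px=p[0]-(400 if n=="scene" else 0); uv=np.array([px,p[1]])/5+[x0,y0]-.4
        b=blob(im,uv,2.)
        print("case",n,p,np.round(uv,1),None if b is None else (np.round(b,1),np.round(onplane(n,b,Rc,tc,0)[:2]*1000,1)))
E
```

```text
[ 0.6125 -0.0755 -0.365  -0.0161  0.007   0.0956  0.1123]
('v', 0, 1, 'top', 24, 0.22, 0.52)
('v', 1, 2, 'top', 24, 0.16, 0.71)
('v', 2, 3, 'top', 24, -0.24, 0.17)
('v', 3, 0, 'top', 24, 0.29, 0.19)
('v', 0, 1, 'scene', 24, -0.2, 0.2)
('v', 1, 2, 'scene', 24, 0.46, 0.12)
('v', 2, 3, 'scene', 24, 0.17, 0.08)
('v', 3, 0, 'scene', 24, 0.08, 0.16)
top (97, 104) [46.5 71.8]
top (229, 145) [46.2  0.6]
top (363, 184) [ 47.3 -70.3]
top (45, 275) [-44.7  71.9]
top (177, 315) [-44.9   0.9]
top (309, 358) [-46.  -70.1]
top (91, 198) [ 1.7 60.7]
top (316, 265) [  1.4 -59.6]
case top (134, 75) [288.4 146.6] (array([288.3, 146.6]), array([48.1, 72.1]))
case top (260, 128) [313.6 157.2] (array([313.4, 157. ]), array([48.1,  1.2]))
case top (386, 179) [338.8 167.4] (array([338.9, 167.6]), array([ 48., -71.]))
scene (480, 113) [ 45.9 -71.1]
scene (503, 240) [46.2 -0.3]
scene (529, 377) [46.3 70.5]
scene (671, 88) [-46.1 -71.1]
scene (700, 211) [-45.7  -0.3]
scene (732, 344) [-45.3  70.7]
scene (580, 118) [  0.1 -60.7]
scene (628, 339) [ 0.2 58.8]
case scene (458, 118) [209.2 174.2] (array([208.8, 174.2]), array([ 48.4, -71.9]))
case scene (467, 244) [211.  199.4] (array([211.1, 199.4]), array([47. , -0.7]))
case scene (476, 380) [212.8 226.6] (array([212.7, 226.5]), array([47.4, 70.4]))
```

Both cameras agree. The cover sits at dx ≈ -17.6 mm, dy ≈ +7 mm and turn ≈ +0.096 rad relative to the case, whose yaw is ≈ -0.365. Plan:
1. Open fingers against the -x edge to square the cover.
2. Push the +y end to correct y.
3. Finish the x push.

I start with the approach.

```bash
cat >> h.py <<'E'
CASE=np.array([.61395,-.07605,-.365])
def toolyaw(q):
    Rm=R.from_quat([q[1],q[2],q[3],q[0]]).as_matrix(); return Rm
def to(cx,cy,z,yaw=None,wyaw=None,xyw=None):
    """target TCP in case frame (m), tool x at angle yaw rel. case x; prints shift & turn"""
    o=get_obs(); Rm=toolyaw(o["ee_rot"]); Rc,_=casem(CASE)
    W=Rc@np.array([cx,cy,0])+[CASE[0],CASE[1],z]
    d=Rm.T@(W-o["tcp_pos"]); ty=np.arctan2(Rm[1,0],Rm[0,0])
    dy=np.degrees((CASE[2]+(yaw or 0)-ty+np.pi)%(2*np.pi)-np.pi)
    print("shift mm",np.round(d*1000,1),"turn",round(-dy,2),"| t",round(o["time"],2)); return d
def where():
    o=get_obs(); Rm=toolyaw(o["ee_rot"]); Rc,_=casem(CASE)
    print("case mm",np.round(Rc.T@(o["tcp_pos"]-[CASE[0],CASE[1],0])*1000,1),"yaw rel deg",round(np.degrees(np.arctan2(Rm[1,0],Rm[0,0])-CASE[2]),2),"tilt",np.round(Rm[2,:2],3),"F case",np.round(Rc.T@o["force"],2),"t",round(o["time"],2))
E
python3 - <<'E'
from h import *
where(); to(-.100,0,.28); to(-.1,0,.072)
E
```

```text
case mm [-195.7 -624.2  217.1] yaw rel deg 40.38 tilt [-0.  0.] F case [-0.03  0.53 -0.44] t 0.8
shift mm [ 477.3 -413.5  -63. ] turn 40.38 | t 0.8
shift mm [ 477.3 -413.5  145. ] turn 40.38 | t 0.8
```

Request:
carry_out(
  rows=[
    [0, 0, -0.04, 0],
    [0, 0, -0.07, 0],
  ],
  gripper=1.0,
)

```text
time: 0.97
tcp_pos: [0.2081, -0.5886, 0.2874]
ee_rot: [-0.001, 0.986, 0.169, -0.0]
force: [0.0, -0.6, 1.3]
width: 0.0882
```

Request:
carry_out(
  rows=[
    [0.031, -0.027, 0, 7],
    [0.062, -0.054, 0, 14],
    [0.093, -0.081, 0, 21],
    [0.124, -0.108, 0, 28],
    [0.155, -0.135, 0, 35],
  ],
)

```text
time: 1.38
tcp_pos: [0.3101, -0.4086, 0.2873]
ee_rot: [0.0, 0.99, -0.138, 0.0]
force: [1.0, 1.3, 0.8]
width: 0.0881
```

```bash
python3 -c "
from h import *
where(); to(-.100,0,.28)"
```

```text
case mm [-165.1 -419.1  287.3] yaw rel deg 5.0 tilt [0.001 0.   ] F case [0.49 1.57 0.8 ] t 1.38
shift mm [ 101.4 -411.9    7.3] turn 5.0 | t 1.38
```

Request:
carry_out(
  rows=[
    [0.005, -0.041, 0, 5],
    [0.012, -0.082, 0, 5],
    [0.025, -0.123, 0, 5],
    [0.035, -0.163, 0, 5],
    [0.045, -0.2, 0, 5],
  ],
)

```text
time: 1.8
tcp_pos: [0.4073, -0.2274, 0.2874]
ee_rot: [-0.0, 0.984, -0.178, 0.0]
force: [1.1, -0.5, -0.4]
width: 0.0883
```

```bash
python3 -c "
from h import *
where(); to(-.100,0,.2)"
```

```text
case mm [-139.  -215.1  287.4] yaw rel deg 0.42 tilt [ 0.001 -0.   ] F case [ 1.16 -0.09 -0.43] t 1.8
shift mm [  40.6 -214.8   87.4] turn 0.42 | t 1.8
```

Request:
carry_out(
  rows=[
    [0.01, -0.041, 0.01, 0],
    [0.018, -0.082, 0.02, 0],
    [0.027, -0.123, 0.03, 0],
    [0.033, -0.164, 0.05, 0],
    [0.039, -0.203, 0.07, 0],
  ],
)

```text
time: 2.22
tcp_pos: [0.5108, -0.06, 0.2221]
ee_rot: [-0.0, 0.984, -0.178, 0.001]
force: [0.7, -0.9, -0.2]
width: 0.0883
```

Request:
carry_out(
  rows=[
    [0, 0, 0, 0],
  ],
)

```text
time: 2.3
tcp_pos: [0.5114, -0.0524, 0.2194]
ee_rot: [-0.003, 0.985, -0.172, -0.001]
force: [-0.5, 0.7, -0.6]
width: 0.0885
```

```bash
python3 -c "
from h import *
where(); to(-.100,0,.072)"
```

```text
case mm [-104.2  -14.5  219.4] yaw rel deg 1.12 tilt [-0.003 -0.005] F case [-0.75  0.49 -0.59] t 2.3
shift mm [  5.  -13.7 147.5] turn 1.12 | t 2.3
```

Request:
carry_out(
  rows=[
    [0.003, -0.014, 0.035, 0.5],
    [0.003, -0.014, 0.07, 0.5],
    [0.003, -0.014, 0.105, 0.5],
    [0.003, -0.014, 0.105, 0.5],
  ],
)

```text
time: 2.63
tcp_pos: [0.5128, -0.0495, 0.112]
ee_rot: [0.001, 0.983, -0.182, -0.005]
force: [-0.9, -0.7, -0.2]
width: 0.0882
```

```bash
python3 -c "
from h import *
where(); to(-.100,0,.072)
for n in('top','scene'): cv2.imwrite(f'pics/{n}1.png',get_image(n)[:,:,::-1])
a=cv2.imread('pics/top1.png')[120:230,240:360];b=cv2.imread('pics/scene1.png')[120:270,180:340]
cv2.imwrite('pics/c1.png',np.hstack([cv2.resize(a,(400,367)),cv2.resize(b,(391,367))]))
"
```

```text
case mm [-104.   -11.3  112. ] yaw rel deg -0.05 tilt [-0.01   0.004] F case [-0.57 -0.95 -0.24] t 2.63
shift mm [  4.4 -11.4  39.9] turn -0.05 | t 2.63
```

View pics/c1.png

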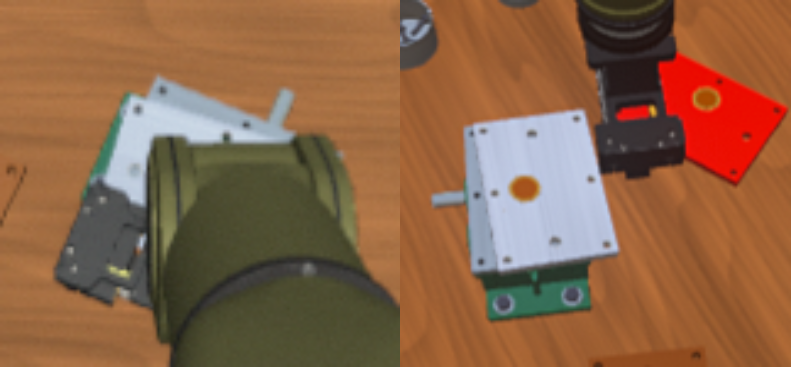

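The view shows the gripper at the -x side, above the cover's edge and clear of it. The red plate lies underneath, out of reach. I lower to the edge height now.

Request:
carry_out(
  rows=[
    [0.003, -0.006, 0.02, 0],
    [0.003, -0.006, 0.036, 0],
    [0.003, -0.006, 0.04, 0],
    [0.003, -0.006, 0.04, 0],
  ],
)

```text
time: 3.07
tcp_pos: [0.5225, -0.0459, 0.0783]
ee_rot: [-0.0, 0.983, -0.183, 0.001]
force: [-0.7, -0.5, -0.0]
width: 0.0878
```

```bash
python3 -c "
from h import *
where(); to(-.090,0,.072)"
```

```text
case mm [-96.2  -4.5  78.3] yaw rel deg -0.15 tilt [ 0.001 -0.   ] F case [-0.44 -0.73 -0.02] t 3.07
shift mm [ 6.2 -4.5  6.3] turn -0.15 | t 3.07
```

Request:
carry_out(
  rows=[
    [0.0, -0.003, 0.006, 0],
    [0.0, -0.003, 0.006, 0],
    [0.0, -0.003, 0.006, 0],
  ],
)

```text
time: 3.32
tcp_pos: [0.5235, -0.0426, 0.0719]
ee_rot: [-0.0, 0.983, -0.182, 0.001]
force: [-0.5, -0.0, -0.1]
width: 0.0882
```

```bash
python3 -c "
from h import *
where(); to(-.090,0,.072)"
```

```text
case mm [-96.4  -1.   71.9] yaw rel deg -0.11 tilt [ 0.001 -0.001] F case [-0.45 -0.22 -0.1 ] t 3.32
shift mm [ 6.4 -1.  -0.1] turn -0.11 | t 3.32
```

Request:
carry_out(
  rows=[
    [0.003, -0.001, 0, 0],
    [0.006, -0.001, 0, 0],
    [0.009, -0.001, 0, 0],
    [0.012, -0.001, 0, 0],
    [0.012, -0.001, 0, 0],
  ],
)

```text
time: 3.73
tcp_pos: [0.5355, -0.0465, 0.0711]
ee_rot: [0.0, 0.983, -0.183, 0.001]
force: [-0.4, -0.4, -0.2]
width: 0.088
```

```bash
python3 -c "
from h import *
where()"
```

```text
case mm [-83.8  -0.4  71.1] yaw rel deg -0.15 tilt [ 0.001 -0.   ] F case [-0.25 -0.55 -0.18] t 3.73
```

Request:
carry_out(
  rows=[
    [0.002, 0, 0, 0],
    [0.004, 0, 0, 0],
    [0.006, 0, 0, 0],
    [0.008, 0, 0, 0],
    [0.008, 0, 0, 0],
  ],
)

```text
time: 4.15
tcp_pos: [0.5425, -0.0491, 0.071]
ee_rot: [0.0, 0.983, -0.183, 0.0]
force: [0.3, -0.1, -0.6]
width: 0.088
```

```bash
python3 -c "
from h import *
where()
cv2.imwrite('pics/scene2.png',get_image('scene')[:,:,::-1])
b=cv2.imread('pics/scene2.png')[120:270,180:340]
cv2.imwrite('pics/c2.png',cv2.resize(b,(640,600)))
"
```

```text
case mm [-76.4  -0.4  71. ] yaw rel deg -0.13 tilt [ 0.001 -0.   ] F case [ 0.33  0.03 -0.6 ] t 4.15
```

View pics/c2.png

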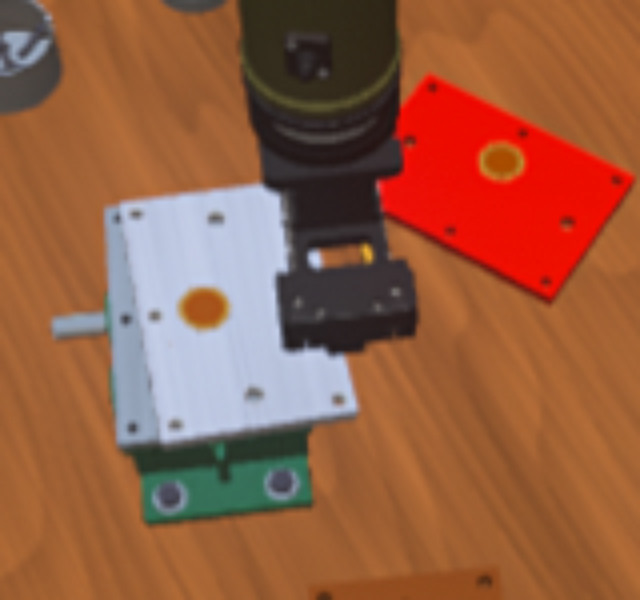

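```bash
python3 -c "
from h import *
a=cv2.imread('pics/scene0.png')[150:250,190:290];b=cv2.imread('pics/scene2.png')[150:250,190:290]
cv2.imwrite('pics/d2.png',cv2.resize(np.hstack([a,b]),(800,400),interpolation=cv2.INTER_CUBIC))
"
```

```text
(no output)
```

View pics/d2.png

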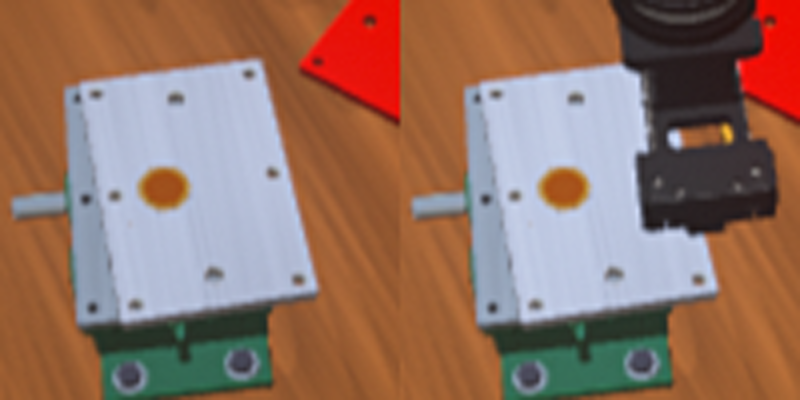

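```bash
python3 -c "
from h import *
o=get_obs();Rm=toolyaw(o['ee_rot']);t=o['tcp_pos']
im=cv2.imread('pics/scene2.png')
z=5;x0,y0=200,120
cr=cv2.resize(im[y0:y0+110,x0:x0+130],None,fx=z,fy=z,interpolation=cv2.INTER_CUBIC)
def box(xs,ys,zs,col):
    P=np.array([[x,y,zz] for zz in zs for x,y in [(xs[0],ys[0]),(xs[1],ys[0]),(xs[1],ys[1]),(xs[0],ys[1])]])
    u=((proj('scene',P@Rm.T+t)-[x0,y0]+.5)*z).astype(np.int32)
    cv2.polylines(cr,[u[:4],u[4:]],True,col,1)
    for i in range(4): cv2.line(cr,tuple(map(int,u[i])),tuple(map(int,u[i+4])),col,1)
for s in(1,-1): box((-.009,.009),(s*.044,s*.0615),(-.064,0),(0,255,255))
box((-.0375,.0375),(-.0935,.0935),(-.1,-.064),(0,255,0))
cv2.imwrite('pics/e2.png',cr)
"
```

```text
(no output)
```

View pics/e2.png

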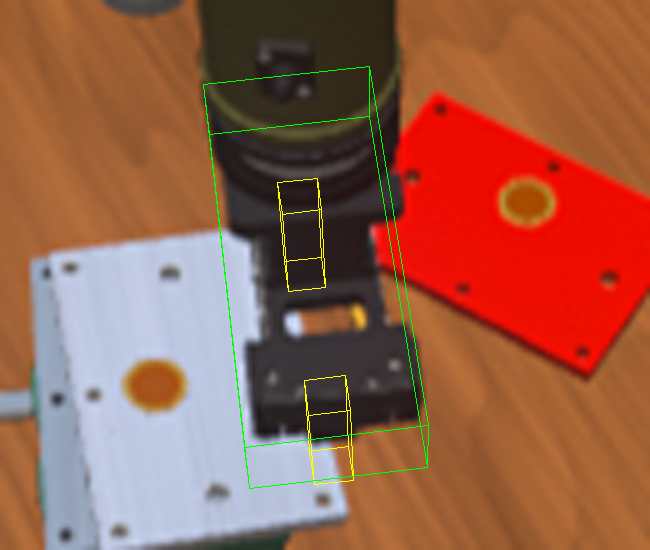

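```bash
python3 -c "
from h import *
o=get_obs();Rm=toolyaw(o['ee_rot']);t=o['tcp_pos']
print(o['width'])
outs=[]
for n in('scene','top'):
    im=np.ascontiguousarray(get_image(n)[:,:,::-1]); cv2.imwrite(f'pics/{n}3.png',im)
    c=proj(n,[t])[0]; x0,y0=int(c[0])-40,int(c[1])-45; z=5
    cr=cv2.resize(im[y0:y0+110,x0:x0+80],None,fx=z,fy=z,interpolation=cv2.INTER_CUBIC)
    cr=np.clip(255*(cr/255.)**.5,0,255).astype(np.uint8)
    for zz,col in((0,(0,0,255)),(-.064,(0,255,0))):
        for yy in(.053,0,-.053):
            u=(proj(n,[Rm@np.array([0,yy,zz])+t])[0]-[x0,y0]+.5)*z
            cv2.circle(cr,tuple(int(v) for v in u),3,col,-1)
    outs.append(cr)
cv2.imwrite('pics/e3.png',np.hstack(outs))
"
```

```text
0.08809449878361754
```

View pics/e3.png

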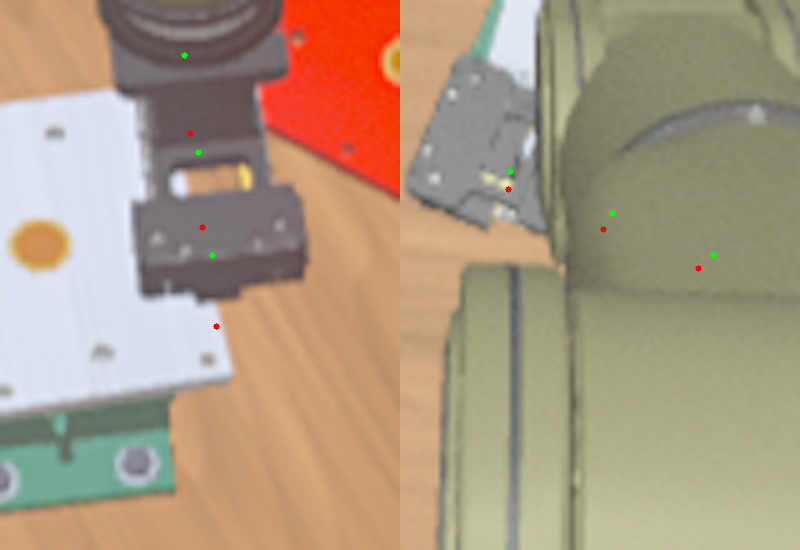

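```bash
python3 -c "
from h import *
o=get_obs();Rm=toolyaw(o['ee_rot']);t=o['tcp_pos']
print(t)
def off(n): 
    c=proj(n,[t])[0]; return np.array([int(c[0])-40,int(c[1])-45])
def ryd(n,p):
    K,D,T=cal(n); d=cv2.undistortPoints(np.array([[p]],float),K,D)[0,0]; W=T[:3,:3].T; v=W@np.r_[d,1]; return -W@T[:3,3],v/np.linalg.norm(v)
for a,b in [((155,238),(452,93)),((280,225),(433,178)),((185,250),(428,150)),((185,250),(452,93)),((258,243),(428,150)),((258,243),(433,178))]:
    pa=np.array(a)/5+off('scene')-.4; pb=np.array([b[0]-400,b[1]])/5+off('top')-.4
    o1,v1=ryd('scene',pa);o2,v2=ryd('top',pb)
    A=np.stack([v1,-v2],1); s=np.linalg.lstsq(A,o2-o1,rcond=None)[0]
    p=(o1+v1*s[0]+o2+v2*s[1])/2; gap=np.linalg.norm(o1+v1*s[0]-o2-v2*s[1])
    print(a,b,'world',np.round(p,3),'tool',np.round(Rm.T@(p-t)*1000,0),'gap mm',round(gap*1000,1))
"
```

```text
[ 0.54184984 -0.04892125  0.07102836]
(155, 238) (452, 93) world [0.589 0.025 0.21 ] tool [  18.  -86. -139.] gap mm 12.6
(280, 225) (433, 178) world [0.547 0.036 0.203] tool [ -26.  -81. -132.] gap mm 0.6
(185, 250) (428, 150) world [0.572 0.031 0.194] tool [  -0.  -86. -123.] gap mm 27.3
(185, 250) (452, 93) world [0.585 0.028 0.205] tool [  13.  -88. -134.] gap mm 0.3
(258, 243) (428, 150) world [0.559 0.039 0.204] tool [ -16.  -88. -133.] gap mm 0.5
(258, 243) (433, 178) world [0.552 0.034 0.19 ] tool [ -20.  -81. -119.] gap mm 7.9
```

```bash
python3 -c "
from h import *
o=get_obs();Rm=toolyaw(o['ee_rot']);t=o['tcp_pos']
outs=[]
for n,w in(('scene',(222,130)),('top',(255,160))):
    im=cv2.imread(f'pics/{n}3.png'); x0,y0=w; z=8
    cr=cv2.resize(im[y0:y0+70,x0:x0+50],None,fx=z,fy=z,interpolation=cv2.INTER_LANCZOS4)
    cr=np.clip(255*(cr/255.)**.6,0,255).astype(np.uint8)
    c2=cr.copy()
    def box(xs,ys,zs,col):
        P=np.array([[x,y,zz] for zz in zs for x,y in [(xs[0],ys[0]),(xs[1],ys[0]),(xs[1],ys[1]),(xs[0],ys[1])]])
        u=((proj(n,P@Rm.T+t)-[x0,y0]+.5)*z).astype(np.int32)
        cv2.polylines(c2,[u[:4],u[4:]],True,col,1)
        for i in range(4): cv2.line(c2,tuple(map(int,u[i])),tuple(map(int,u[i+4])),col,1)
    for s in(1,-1): box((-.009,.009),(s*.044,s*.0615),(-.064,0),(0,255,255))
    box((-.0375,.0375),(-.0935,.0935),(-.133,-.064),(0,255,0))
    outs+= [cr,c2] if n=='scene' else []
cv2.imwrite('pics/e4.png',np.hstack(outs))
"
```

```text
(no output)
```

View pics/e4.png

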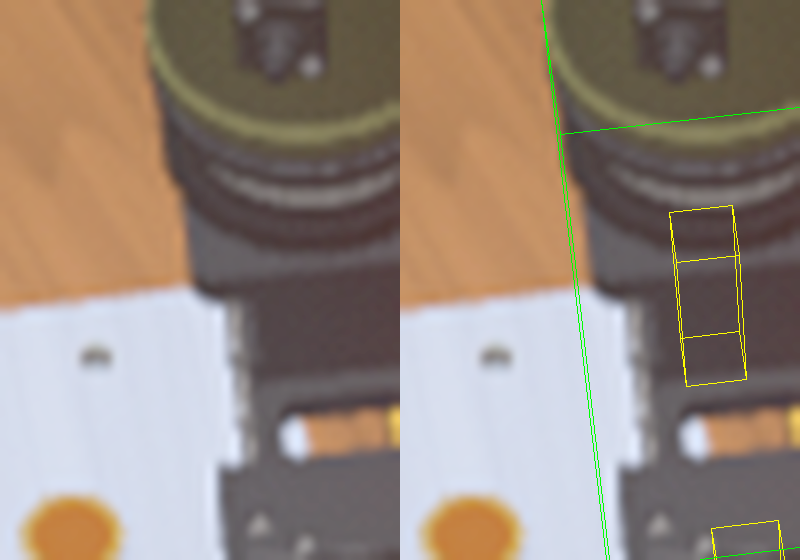

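```bash
python3 -c "
from h import *
o=get_obs();Rm=toolyaw(o['ee_rot']);t=o['tcp_pos']
n='scene'; outs=[]
im=cv2.imread(f'pics/{n}3.png'); x0,y0=235,155; z=8
cr=cv2.resize(im[y0:y0+70,x0:x0+50],None,fx=z,fy=z,interpolation=cv2.INTER_LANCZOS4)
cr=np.clip(255*(cr/255.)**.6,0,255).astype(np.uint8)
c2=cr.copy()
def box(xs,ys,zs,col):
    P=np.array([[x,y,zz] for zz in zs for x,y in [(xs[0],ys[0]),(xs[1],ys[0]),(xs[1],ys[1]),(xs[0],ys[1])]])
    u=((proj(n,P@Rm.T+t)-[x0,y0]+.5)*z).astype(np.int32)
    cv2.polylines(c2,[u[:4],u[4:]],True,col,1)
    for i in range(4): cv2.line(c2,tuple(map(int,u[i])),tuple(map(int,u[i+4])),col,1)
for s in(1,-1): box((-.009,.009),(s*.044,s*.0615),(-.064,0),(0,255,255))
box((-.0375,.0375),(-.0935,.0935),(-.133,-.064),(0,255,0))
cv2.imwrite('pics/e5.png',np.hstack([cr,c2]))
"
```

```text
(no output)
```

View pics/e5.png

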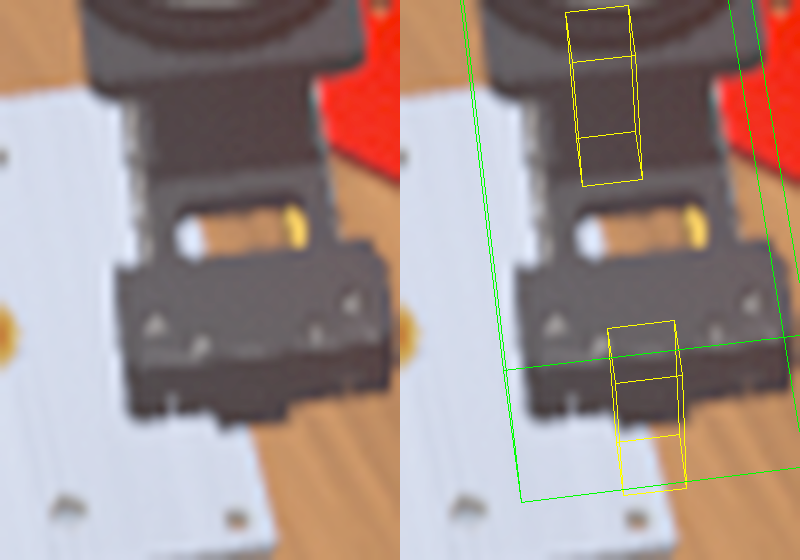

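The cover hasn't moved, and there is no force even though the TCP is past the edge. The open fingertips look higher in the picture than the shut-finger TCP. I back off, shut the gripper partway and look.

Request:
carry_out(
  rows=[
    [-0.015, 0, 0, 0],
    [-0.025, 0, 0, 0],
    [-0.025, 0, 0, 0],
  ],
)

```text
time: 4.55
tcp_pos: [0.516, -0.0391, 0.0709]
ee_rot: [0.0, 0.983, -0.182, -0.002]
force: [-0.7, 0.1, -0.2]
width: 0.0878
```

Request:
carry_out(
  rows=[
    [0, 0, 0, 0],
    [0, 0, 0, 0],
    [0, 0, 0, 0],
    [0, 0, 0, 0],
    [0, 0, 0, 0],
  ],
  gripper=0.5,
)

```text
time: 4.97
tcp_pos: [0.5191, -0.0402, 0.071]
ee_rot: [0.0, 0.983, -0.183, 0.0]
force: [0.0, -0.2, -0.2]
width: 0.0568
```

```bash
cat >> h.py <<'E'
def gcrop(name,z=8,w=None,open_=.044):
    o=get_obs();Rm=toolyaw(o['ee_rot']);t=o['tcp_pos']; n='scene'
    im=np.ascontiguousarray(get_image(n)[:,:,::-1])
    c=proj(n,[t])[0]; x0,y0=int(c[0])-28,int(c[1])-30
    cr=cv2.resize(im[y0:y0+70,x0:x0+50],None,fx=z,fy=z,interpolation=cv2.INTER_LANCZOS4)
    cr=np.clip(255*(cr/255.)**.6,0,255).astype(np.uint8); c2=cr.copy()
    hw=o['width']/2
    for s in(1,-1):
        xs,ys,zs=(-.009,.009),(s*hw,s*(hw+.0175)),(-.064,0)
        P=np.array([[x,y,zz] for zz in zs for x,y in [(xs[0],ys[0]),(xs[1],ys[0]),(xs[1],ys[1]),(xs[0],ys[1])]])
        u=((proj(n,P@Rm.T+t)-[x0,y0]+.5)*z).astype(np.int32)
        cv2.polylines(c2,[u[:4],u[4:]],True,(0,255,255),1)
        for i in range(4): cv2.line(c2,tuple(map(int,u[i])),tuple(map(int,u[i+4])),(0,255,255),1)
    print('width',o['width'])
    cv2.imwrite(name,np.hstack([cr,c2]))
E
python3 -c "
from h import *
where(); gcrop('pics/g1.png')"
```

```text
case mm [-101.4   -0.4   71. ] yaw rel deg -0.14 tilt [ 0.001 -0.   ] F case [ 0.11 -0.15 -0.23] t 4.97
width 0.05681955126341684
```

View pics/g1.png

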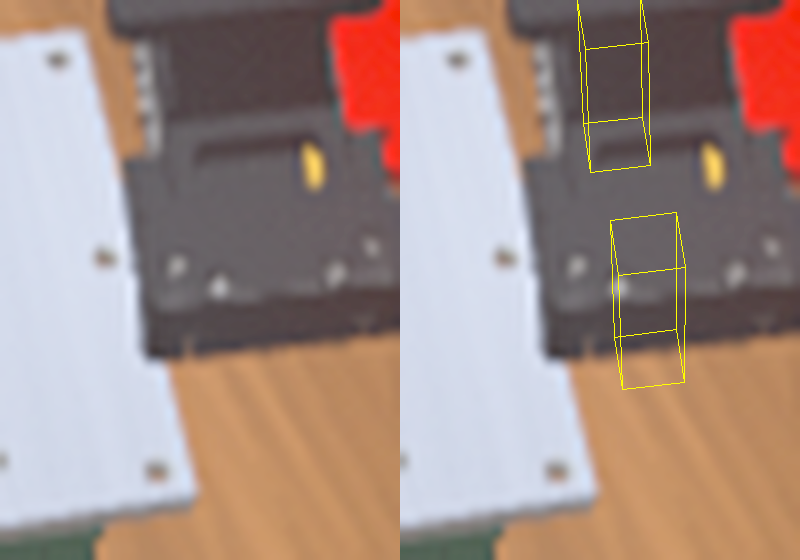

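The fingers retract as they open (linkage gripper), by roughly 14 mm judging from the picture. With the gripper open I therefore go about 14 mm lower, to TCP z = 0.057. The boss top is at 53 mm, so even with no retraction the tips would clear it.

Request:
carry_out(
  rows=[
    [0, 0, 0.007, 0],
    [0, 0, 0.014, 0],
    [0, 0, 0.014, 0],
    [0, 0, 0.014, 0],
    [0, 0, 0.014, 0],
  ],
  gripper=1.0,
)

```text
time: 5.43
tcp_pos: [0.5184, -0.04, 0.0568]
ee_rot: [0.0, 0.983, -0.182, -0.0]
force: [-0.1, 0.0, -0.1]
width: 0.084
```

Request:
carry_out(
  rows=[
    [0.003, 0, 0, 0],
    [0.006, 0, 0, 0],
    [0.009, 0, 0, 0],
    [0.012, 0, 0, 0],
    [0.012, 0, 0, 0],
  ],
)

```text
time: 5.85
tcp_pos: [0.531, -0.0447, 0.0572]
ee_rot: [-0.0, 0.983, -0.183, 0.001]
force: [-0.3, 0.6, -0.1]
width: 0.0877
```

```bash
python3 -c "
from h import *
where()"
```

```text
case mm [-88.7  -0.3  57.2] yaw rel deg -0.15 tilt [ 0.002 -0.   ] F case [-0.54  0.46 -0.08] t 5.85
```

Request:
carry_out(
  rows=[
    [0.0015, 0, 0, 0],
    [0.003, 0, 0, 0],
    [0.0045, 0, 0, 0],
    [0.006, 0, 0, 0],
  ],
)

```text
time: 6.18
tcp_pos: [0.5355, -0.0464, 0.0571]
ee_rot: [0.0, 0.983, -0.182, 0.0]
force: [0.3, 0.5, -0.2]
width: 0.0883
```

```bash
python3 -c "
from h import *
where(); gcrop('pics/g2.png')"
```

```text
case mm [-83.9  -0.3  57.1] yaw rel deg -0.11 tilt [0. 0.] F case [ 0.11  0.59 -0.2 ] t 6.18
width 0.0882556540323119
```

View pics/g2.png

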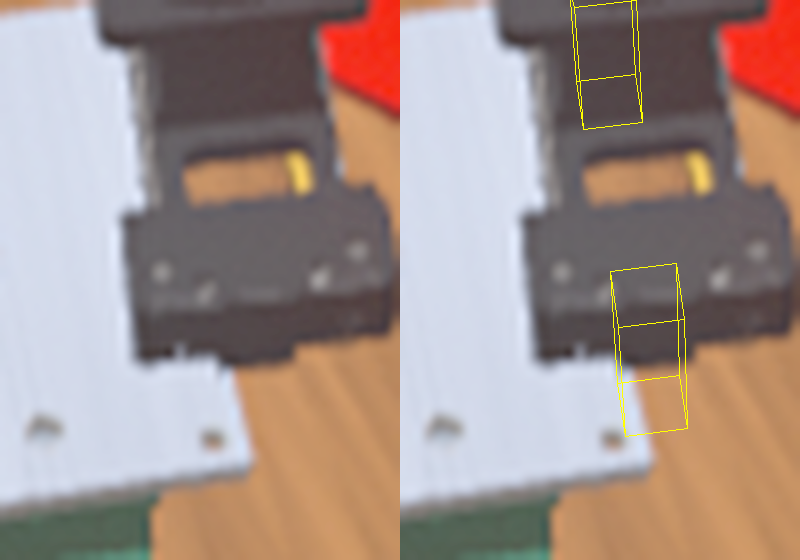

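Request:
carry_out(
  rows=[
    [-0.008, 0, 0, 0],
    [-0.013, 0, 0, 0],
    [-0.013, 0, 0.006, 0],
    [-0.013, 0, 0.01, 0],
    [-0.013, 0, 0.01, 0],
  ],
)

```text
time: 6.65
tcp_pos: [0.5226, -0.0416, 0.0461]
ee_rot: [0.0, 0.983, -0.182, -0.001]
force: [-0.2, 1.0, -0.1]
width: 0.0883
```

Request:
carry_out(
  rows=[
    [0.003, 0, 0, 0],
    [0.006, 0, 0, 0],
    [0.009, 0, 0, 0],
    [0.011, 0, 0, 0],
    [0.013, 0, 0, 0],
  ],
)

```text
time: 7.07
tcp_pos: [0.535, -0.0461, 0.047]
ee_rot: [-0.0, 0.983, -0.182, -0.001]
force: [-2.1, 1.2, 0.5]
width: 0.088
```

```bash
python3 -c "
from h import *
where()"
```

```text
case mm [-84.4  -0.2  47. ] yaw rel deg -0.09 tilt [-0.001  0.   ] F case [-2.4   0.32  0.53] t 7.07
```

Request:
carry_out(
  rows=[
    [0.001, 0, 0, 0],
    [0.002, 0, 0, 0],
    [0.003, 0, 0, 0],
    [0.004, 0, 0, 0],
    [0.004, 0, 0, 0],
  ],
)

```text
time: 7.48
tcp_pos: [0.5394, -0.0478, 0.0471]
ee_rot: [-0.0, 0.983, -0.182, 0.0]
force: [-0.5, 1.7, 0.6]
width: 0.0882
```

```bash
python3 -c "
from h import *
where(); gcrop('pics/g3.png')"
```

```text
case mm [-79.7  -0.3  47.1] yaw rel deg -0.11 tilt [ 0. -0.] F case [-1.08  1.45  0.59] t 7.48
width 0.08817009338899028
```

View pics/g3.png

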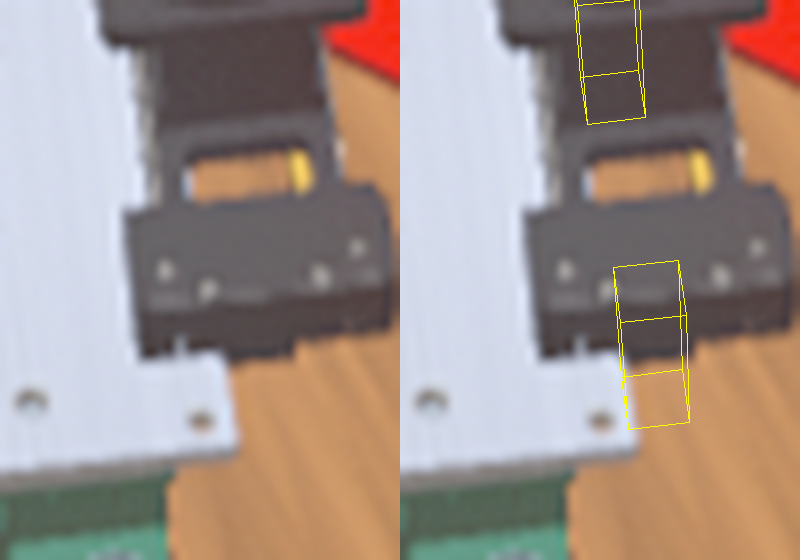

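Contact: about 2 N along -x, and the cover's corner has moved. I lower 2 mm for a better hold on the edge and keep pushing to square it.

Request:
carry_out(
  rows=[
    [0.001, 0, 0.002, 0],
    [0.0025, 0, 0.002, 0],
    [0.004, 0, 0.002, 0],
    [0.0055, 0, 0.002, 0],
    [0.0055, 0, 0.002, 0],
  ],
)

```text
time: 7.95
tcp_pos: [0.5446, -0.0501, 0.045]
ee_rot: [0.0, 0.983, -0.183, 0.0]
force: [-0.6, 1.3, 0.8]
width: 0.0878
```

```bash
python3 -c "
from h import *
where()"
```

```text
case mm [-74.   -0.5  45. ] yaw rel deg -0.15 tilt [0. 0.] F case [-1.04  0.94  0.81] t 7.95
```

Request:
carry_out(
  rows=[
    [0.0005, 0, 0, 0],
    [0.0015, 0, 0, 0],
    [0.0025, 0, 0, 0],
    [0.0025, 0, 0, 0],
  ],
)

```text
time: 8.28
tcp_pos: [0.5466, -0.051, 0.0451]
ee_rot: [0.0, 0.983, -0.183, -0.0]
force: [-1.9, 1.4, 1.0]
width: 0.0882
```

```bash
python3 -c "
from h import *
where(); gcrop('pics/g4.png')"
```

```text
case mm [-71.9  -0.6  45.1] yaw rel deg -0.14 tilt [-0.  0.] F case [-2.32  0.63  1.02] t 8.28
width 0.08820216867248391
```

View pics/g4.png

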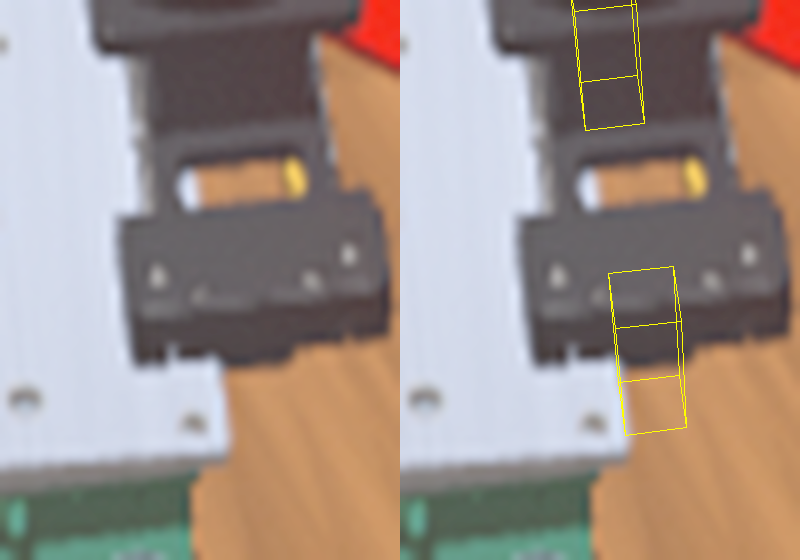

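Now I retreat 15 mm and measure with the scene camera.

Request:
carry_out(
  rows=[
    [-0.01, 0, 0, 0],
    [-0.025, 0, 0, 0],
    [-0.025, 0, -0.035, 0],
    [-0.025, -0.03, -0.075, 0],
    [-0.025, -0.07, -0.1, 0],
  ],
  gripper=0,
)

```text
time: 8.75
tcp_pos: [0.5454, 0.0095, 0.1397]
ee_rot: [0.001, 0.983, -0.186, 0.001]
force: [1.5, 0.2, -0.3]
width: 0.0565
```

```bash
cat > meas.py <<'E'
from h import *
import sys
tag=sys.argv[1]; q0=[float(v)/1000 for v in sys.argv[2:4]]+[float(sys.argv[4])]; th=float(sys.argv[5]) if len(sys.argv)>5 else TH
names=sys.argv[6].split(',') if len(sys.argv)>6 else ['scene']
ims={n:get_image(n) for n in names}
for n in ims: cv2.imwrite(f'pics/{n}_{tag}.png',ims[n][:,:,::-1])
x,r=fit(ims,CASE,q0,th,usecase=False,search=4)
print('dx dy mm',np.round(x[3:5]*1000,2),'psi',round(x[5],4)); [print(a) for a in r]
for s in(1,-1): print('hole',s,np.round([x[3]*1000-s*60*np.sin(x[5]),x[4]*1000+s*60*(np.cos(x[5])-1)],2))
overlay(ims,x,f'pics/ov_{tag}.png',z=8 if len(ims)==1 else 5); where()
E
python3 meas.py 5 -8 5 0
```

```text
dx dy mm [-5.5  2.9] psi -0.0082
('v', 0, 1, 'scene', 24, 1.79, 0.62)
('v', 1, 2, 'scene', 24, 0.28, 0.13)
('v', 2, 3, 'scene', 24, 1.16, 0.31)
('v', 3, 0, 'scene', 24, 0.21, 0.08)
hole 1 [-5.   2.9]
hole -1 [-5.99  2.9 ]
case mm [-92.6  69.7 143.9] yaw rel deg 0.19 tilt [ 0.012 -0.012] F case [0.37 6.98 1.66] t 8.8
```

View pics/ov_5.png

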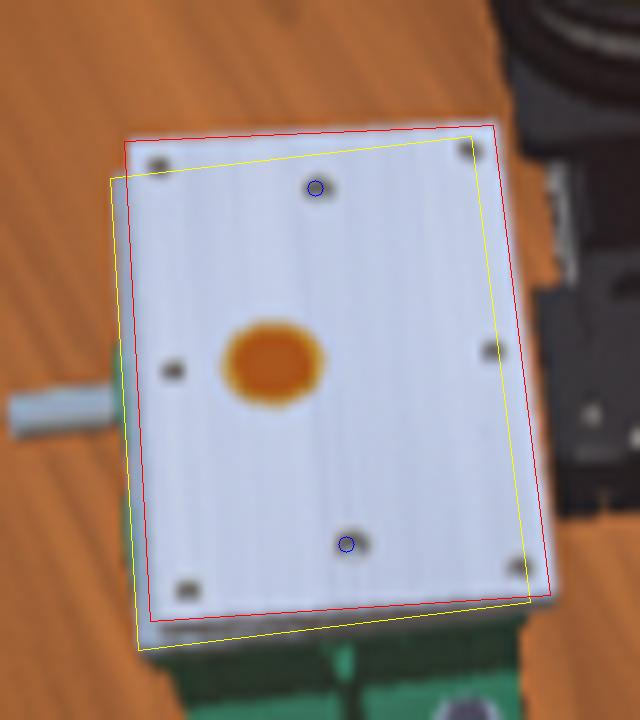

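```bash
cat >> h.py <<'E'
HP=np.array([[46,71,10],[46,0,10],[46,-71,10],[-46,71,10],[-46,0,10],[-46,-71,10],[0,60,10],[0,-60,10]])/1000.
HB={'scene':np.array([-.0000,-.0003]),'top':np.array([0.0005,0.0007])}
def holefit(ims,q,th,case=None,r=2.5):
    case=CASE if case is None else case; q=np.array(q,float)
    for it in range(3):
        obs=[]
        Rv,tv=coverm(case,q,th)
        for n,im in ims.items():
            u=proj(n,HP@Rv.T+tv)
            for i,p in enumerate(u):
                b=blob(im,p,r if it else r+.8)
                if b is not None and np.hypot(*(b-p))<3: obs.append((n,i,b))
        def res(q):
            Rv,tv=coverm(case,q,th)
            return np.concatenate([proj(n,[Rv@(HP[i]+np.r_[HB[n],0])+tv])[0]-b for n,i,b in obs])
        s=least_squares(res,q,loss='soft_l1',f_scale=.3,x_scale=[.01,.01,.1]); q=s.x
    return q,[(n,i)+tuple(np.round(e,2)) for (n,i,b),e in zip(obs,res(q).reshape(-1,2))]
E
cat > meas.py <<'E'
from h import *
import sys
tag=sys.argv[1]; q0=[float(v)/1000 for v in sys.argv[2:4]]+[float(sys.argv[4])]; th=float(sys.argv[5]) if len(sys.argv)>5 else TH
names=sys.argv[6].split(',') if len(sys.argv)>6 else ['scene']
import os
if not os.path.exists(f'pics/{names[0]}_{tag}.png'):
    for n in names: cv2.imwrite(f'pics/{n}_{tag}.png',get_image(n)[:,:,::-1])
ims={n:cv2.imread(f'pics/{n}_{tag}.png')[:,:,::-1].copy() for n in names}
q,r=holefit(ims,q0,th); print(*r,sep='\n')
x=np.r_[CASE,q,th]
print('dx dy mm',np.round(x[3:5]*1000,2),'psi',round(x[5],4))
for s in(1,-1): print('hole',s,np.round([x[3]*1000-s*60*np.sin(x[5]),x[4]*1000+s*60*(np.cos(x[5])-1)],2))
overlay(ims,x,f'pics/ov_{tag}.png',z=8 if len(ims)==1 else 5); where()
E
python3 meas.py 5 -7 3 0
# sanity on initial pictures
cp pics/scene0.png pics/scene_0.png; cp pics/top0.png pics/top_0.png
python3 meas.py 0 -17.6 7 .0956 .1123 scene | grep -v "^('"; python3 meas.py 0 -17.6 7 .0956 .1123 top | grep -v "^('"
```

```text
('scene', 0, np.float64(0.0), np.float64(-0.04))
('scene', 1, np.float64(-0.03), np.float64(-0.07))
('scene', 2, np.float64(0.08), np.float64(-0.13))
('scene', 3, np.float64(0.02), np.float64(0.05))
('scene', 4, np.float64(0.07), np.float64(-0.0))
('scene', 5, np.float64(-0.16), np.float64(-0.02))
('scene', 6, np.float64(0.04), np.float64(0.16))
('scene', 7, np.float64(-0.04), np.float64(0.04))
dx dy mm [-6.8   3.36] psi -0.0021
hole 1 [-6.67  3.36]
hole -1 [-6.92  3.36]
case mm [-92.6  69.7 143.9] yaw rel deg 0.19 tilt [ 0.012 -0.012] F case [0.37 6.98 1.66] t 8.8
dx dy mm [-17.45   6.75] psi 0.0931
hole 1 [-23.03   6.49]
hole -1 [-11.88   7.01]
case mm [-92.6  69.7 143.9] yaw rel deg 0.19 tilt [ 0.012 -0.012] F case [0.37 6.98 1.66] t 8.8
dx dy mm [-17.14   7.05] psi 0.0939
hole 1 [-22.77   6.78]
hole -1 [-11.52   7.31]
case mm [-92.6  69.7 143.9] yaw rel deg 0.19 tilt [ 0.012 -0.012] F case [0.37 6.98 1.66] t 8.8
```

View pics/ov_5.png

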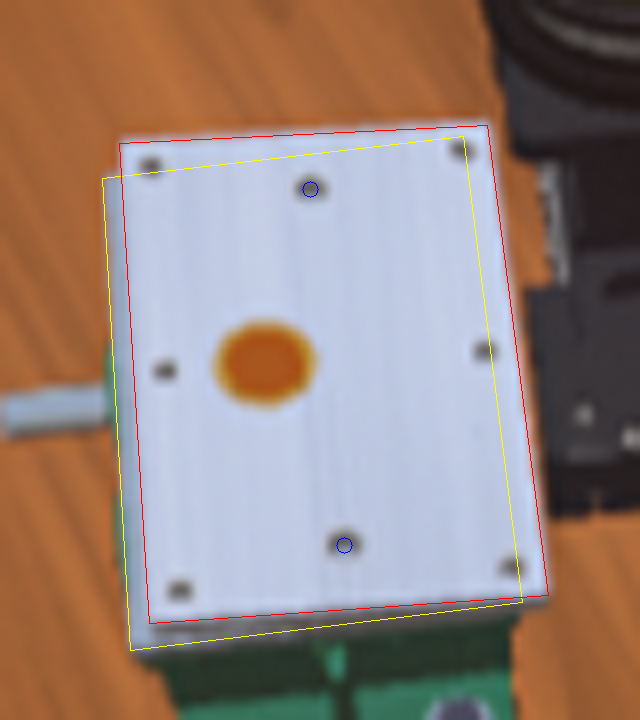

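The eight-hole fit is tight (≤ 0.16 px): dx = -6.8, dy = +3.4 mm, turn ≈ 0. Next is the y push from the +y end with shut fingers.

```bash
python3 -c "
from h import *
where();to(-.007,.116,.11)"
```

```text
case mm [-92.6  69.7 143.9] yaw rel deg 0.19 tilt [ 0.012 -0.012] F case [0.37 6.98 1.66] t 8.8
shift mm [ 85.3 -45.6  35.5] turn 0.19 | t 8.8
```

Request:
carry_out(
  rows=[
    [0.01, -0.03, 0, 0],
    [0.03, -0.045, 0, 0],
    [0.06, -0.045, 0, 0],
    [0.08, -0.045, 0, 0],
    [0.08, -0.045, 0, 0],
  ],
  gripper=0,
)

```text
time: 9.22
tcp_pos: [0.6407, 0.0241, 0.1377]
ee_rot: [0.0, 0.983, -0.184, 0.004]
force: [1.0, -1.1, 0.9]
width: 0.0195
```

```bash
python3 -c "
from h import *
where();to(-.007,.112,.079); print(get_obs()['width'])"
```

```text
case mm [-10.7 103.1 137.7] yaw rel deg -0.27 tilt [ 0.008 -0.001] F case [ 1.32 -0.65  0.89] t 9.22
shift mm [ 3.2 -8.9 58.7] turn -0.27 | t 9.22
0.01949635940871354
```

Request:
carry_out(
  rows=[
    [0, 0, 0, 0],
    [0, 0, 0, 0],
    [0, 0, 0, 0],
  ],
)

```text
time: 9.47
tcp_pos: [0.6344, 0.0272, 0.1372]
ee_rot: [-0.0, 0.983, -0.182, -0.0]
force: [-0.4, 0.1, 0.4]
width: 0.0007
```

```bash
python3 -c "
from h import *
where();to(-.007,.112,.079); print(get_obs()['width'])"
```

```text
case mm [-17.8 103.7 137.2] yaw rel deg -0.08 tilt [-0.001  0.   ] F case [-0.39 -0.04  0.37] t 9.47
shift mm [10.8 -8.3 58.2] turn -0.08 | t 9.47
0.0007292213033917919
```

Request:
carry_out(
  rows=[
    [0.01, -0.011, 0, 0],
    [0.01, -0.011, 0.015, 0],
    [0.01, -0.011, 0.035, 0],
    [0.01, -0.011, 0.054, 0],
    [0.01, -0.011, 0.058, 0],
  ],
)

```text
time: 9.88
tcp_pos: [0.6456, 0.0339, 0.0766]
ee_rot: [0.001, 0.983, -0.182, -0.003]
force: [-0.6, -0.5, -0.1]
width: 0.0003
```

Request:
carry_out(
  rows=[
    [0, 0, 0, 0],
    [0, 0, 0, 0],
  ],
)

```text
time: 10.05
tcp_pos: [0.6486, 0.0336, 0.08]
ee_rot: [-0.0, 0.983, -0.182, 0.0]
force: [-0.2, -0.3, 0.4]
width: 0.0005
```

```bash
python3 -c "
from h import *
where();to(-.007,.1,.079)"; python3 meas.py 6 -6.8 3.4 0
```

```text
case mm [ -6.7 114.8  80. ] yaw rel deg -0.1 tilt [ 0. -0.] F case [-0.09 -0.39  0.42] t 10.05
shift mm [-0.2 14.8  1. ] turn -0.1 | t 10.05
('scene', 0, np.float64(-1.27), np.float64(2.43))
('scene', 3, np.float64(0.08), np.float64(-0.1))
('scene', 4, np.float64(0.16), np.float64(-0.13))
('scene', 5, np.float64(0.1), np.float64(-0.14))
dx dy mm [-7.16  2.85] psi -0.0053
hole 1 [-6.84  2.85]
hole -1 [-7.48  2.85]
case mm [ -6.2 115.   80.5] yaw rel deg -0.11 tilt [ 0.002 -0.001] F case [ 0.69 -0.38  0.34] t 10.1
```

View pics/ov_6.png

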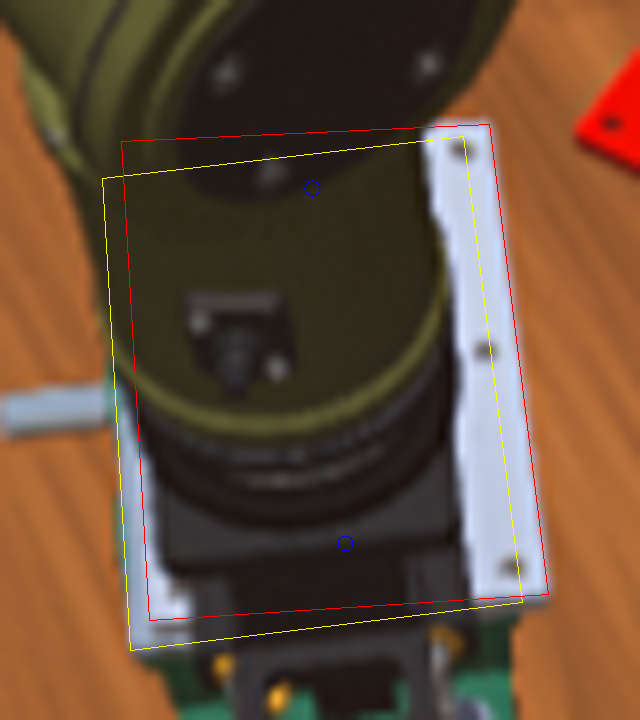

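Request:
carry_out(
  rows=[
    [0, 0.003, 0.0025, 0],
    [0, 0.006, 0.0025, 0],
    [0, 0.008, 0.0025, 0],
    [0, 0.01, 0.0025, 0],
    [0, 0.01, 0.0025, 0],
  ],
)

```text
time: 10.52
tcp_pos: [0.6449, 0.023, 0.0772]
ee_rot: [0.0, 0.983, -0.183, 0.0]
force: [-0.1, -0.2, -0.4]
width: 0.0008
```

```bash
python3 -c "
from h import *
where()"
```

```text
case mm [ -6.4 103.6  77.2] yaw rel deg -0.18 tilt [0.    0.001] F case [-0.02 -0.24 -0.39] t 10.52
```

Request:
carry_out(
  rows=[
    [0, 0.001, 0, 0],
    [0, 0.002, 0, 0],
    [0, 0.003, 0, 0],
    [0, 0.004, 0, 0],
    [0, 0.004, 0, 0],
  ],
)

```text
time: 10.93
tcp_pos: [0.6435, 0.02, 0.0768]
ee_rot: [0.0, 0.983, -0.183, 0.0]
force: [0.7, 0.6, 0.1]
width: 0.0001
```

```bash
python3 -c "
from h import *
where()"
```

```text
case mm [ -6.7 100.2  76.8] yaw rel deg -0.13 tilt [0. 0.] F case [0.48 0.78 0.15] t 10.93
```

Request:
carry_out(
  rows=[
    [0, 0.001, 0, 0],
    [0, 0.002, 0, 0],
    [0, 0.003, 0, 0],
    [0, 0.003, 0, 0],
  ],
)

```text
time: 11.27
tcp_pos: [0.6424, 0.0171, 0.0769]
ee_rot: [0.0, 0.983, -0.183, -0.0]
force: [-0.2, -0.5, -0.6]
width: 0.0005
```

```bash
cat > meas3.py <<'E'
from h import *
import sys
im=get_image('scene'); cv2.imwrite(f'pics/scene_{sys.argv[1]}.png',im[:,:,::-1])
q=np.array([float(sys.argv[2])/1000,float(sys.argv[3])/1000,float(sys.argv[4])])
idx=[int(c) for c in (sys.argv[5] if len(sys.argv)>5 else '345')]
th=float(sys.argv[6]) if len(sys.argv)>6 else TH
for it in range(3):
    Rv,tv=coverm(CASE,q,th); u=proj('scene',HP[idx]@Rv.T+tv); B=[blob(im,p,2.5) for p in u]
    f=lambda q:np.concatenate([proj('scene',[ (lambda m:m[0]@(HP[i]+np.r_[HB['scene'],0])+m[1])(coverm(CASE,q,th))])[0]-b for i,b in zip(idx,B) if b is not None])
    s=least_squares(f,q,x_scale=[.01,.01,.1]); q=s.x
print('dx dy',np.round(q[:2]*1000,2),'psi',round(q[2],4),'res',np.round(f(q),2)); where()
E
python3 meas3.py 7 -6.8 3.4 0
```

```text
dx dy [-6.84  3.21] psi -0.0042 res [-0.04  0.04  0.09 -0.02 -0.05 -0.02]
case mm [-6.7 97.3 76.9] yaw rel deg -0.13 tilt [0. 0.] F case [-0.11  0.04  0.71] t 11.32
```

No contact yet (dy is unchanged at 3.2), so the tip is thinner than the back of the finger. I continue.

Request:
carry_out(
  rows=[
    [0, 0.001, 0, 0],
    [0, 0.002, 0, 0],
    [0, 0.003, 0, 0],
    [0, 0.003, 0, 0],
  ],
)

```text
time: 11.65
tcp_pos: [0.6413, 0.0143, 0.0769]
ee_rot: [0.0, 0.983, -0.183, 0.0]
force: [0.1, 0.7, 0.1]
width: 0.0008
```

```bash
python3 meas3.py 8 -6.8 3.3 0
```

```text
dx dy [-6.88  3.2 ] psi -0.0046 res [-0.04  0.03  0.08 -0.01 -0.04 -0.03]
case mm [-6.7 94.3 76.9] yaw rel deg -0.14 tilt [0. 0.] F case [ 0.64 -0.35  0.07] t 11.7
```

Request:
carry_out(
  rows=[
    [0, 0.001, 0, 0],
    [0, 0.002, 0, 0],
    [0, 0.002, 0, 0],
  ],
)

```text
time: 11.95
tcp_pos: [0.6406, 0.0125, 0.0769]
ee_rot: [0.0, 0.983, -0.183, 0.0]
force: [-0.1, 0.0, 0.6]
width: 0.0003
```

```bash
python3 meas3.py 9 -6.8 3.3 0
```

```text
dx dy [-6.86  3.16] psi -0.0051 res [-0.04  0.04  0.09 -0.02 -0.05 -0.03]
case mm [-6.7 92.3 76.9] yaw rel deg -0.13 tilt [0. 0.] F case [-0.23  0.3  -0.42] t 12.0
```

Request:
carry_out(
  rows=[
    [0, 0.001, 0, 0],
    [0, 0.002, 0, 0],
    [0, 0.002, 0, 0],
  ],
)

```text
time: 12.25
tcp_pos: [0.6398, 0.0106, 0.0769]
ee_rot: [0.0, 0.983, -0.183, -0.0]
force: [-0.4, 0.9, -0.5]
width: 0.0005
```

```bash
python3 meas3.py 10 -6.8 3.2 0
```

```text
dx dy [-6.85  3.16] psi -0.0045 res [-0.04  0.04  0.09 -0.02 -0.05 -0.02]
case mm [-6.7 90.3 76.9] yaw rel deg -0.13 tilt [0. 0.] F case [-0.18  0.3  -0.08] t 12.3
```

Request:
carry_out(
  rows=[
    [0, 0.001, 0, 0],
    [0, 0.002, 0, 0],
    [0, 0.002, 0, 0],
  ],
)

```text
time: 12.55
tcp_pos: [0.6391, 0.0088, 0.0769]
ee_rot: [0.0, 0.983, -0.183, -0.0]
force: [0.5, -0.3, 0.4]
width: 0.0008
```

```bash
python3 meas3.py 11 -6.8 3.2 0
```

```text
dx dy [-6.84  3.18] psi -0.0045 res [-0.04  0.04  0.08 -0.03 -0.04 -0.02]
case mm [-6.7 88.3 76.9] yaw rel deg -0.13 tilt [0. 0.] F case [-0.19 -0.44 -0.52] t 12.6
```

```bash
python3 -c "
from h import *
o=get_obs();Rm=toolyaw(o['ee_rot']);t=o['tcp_pos']
im=cv2.imread('pics/scene_11.png'); n='scene'
c=proj(n,[t])[0]; x0,y0=int(c[0])-30,int(c[1])-40; z=8
cr=cv2.resize(im[y0:y0+70,x0:x0+50],None,fx=z,fy=z,interpolation=cv2.INTER_LANCZOS4)
cr=np.clip(255*(cr/255.)**.6,0,255).astype(np.uint8); c2=cr.copy()
for y,zz,col in((0,0,(0,0,255)),(0,-.02,(0,255,0)),(0,-.064,(255,0,0)),(-.0175,0,(0,0,255)),(-.0175,-.064,(255,0,0))):
  for xx in(-.009,.009):
    u=(proj(n,[Rm@np.array([xx,y,zz])+t])[0]-[x0,y0]+.5)*z
    cv2.circle(c2,tuple(int(v) for v in u),3,col,-1)
cv2.imwrite('pics/g5.png',np.hstack([cr,c2]))"
```

```text
(no output)
```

View pics/g5.png

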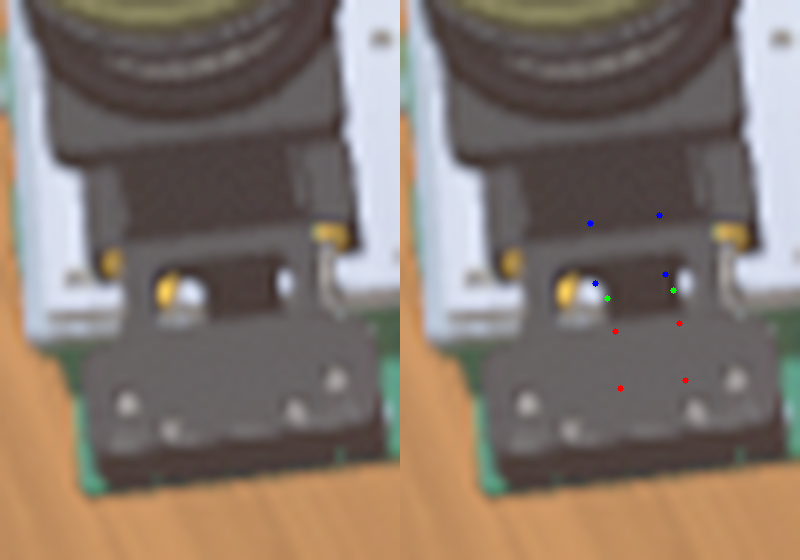

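No contact down to a 5 mm half-thickness, so the shut tips are probably still above the plate's top here. I back off, lower 8 mm and retry.

Request:
carry_out(
  rows=[
    [0, -0.015, 0, 0],
    [0, -0.024, 0, 0],
    [0, -0.024, 0.002, 0],
    [0, -0.024, 0.008, 0],
    [0, -0.024, 0.008, 0],
  ],
)

```text
time: 13.02
tcp_pos: [0.6469, 0.0317, 0.0675]
ee_rot: [0.0, 0.983, -0.182, -0.001]
force: [-0.4, -0.4, -0.3]
width: 0.0006
```

Request:
carry_out(
  rows=[
    [0, 0.004, 0, 0],
    [0, 0.007, 0, 0],
    [0, 0.009, 0, 0],
    [0, 0.011, 0, 0],
    [0, 0.011, 0, 0],
  ],
)

```text
time: 13.43
tcp_pos: [0.6438, 0.02, 0.069]
ee_rot: [0.0, 0.983, -0.183, 0.0]
force: [-0.2, 0.2, 0.1]
width: 0.0002
```

```bash
python3 meas3.py 12 -6.8 3.2 0
```

```text
dx dy [-6.88  3.16] psi -0.0051 res [-0.03  0.03  0.07 -0.01 -0.04 -0.02]
case mm [ -6.5 100.9  69. ] yaw rel deg -0.17 tilt [0. 0.] F case [ 0.1   0.66 -0.01] t 13.48
```

Request:
carry_out(
  rows=[
    [0, 0.001, 0, 0],
    [0, 0.002, 0, 0],
    [0, 0.003, 0, 0],
    [0, 0.003, 0, 0],
  ],
)

```text
time: 13.82
tcp_pos: [0.6428, 0.0181, 0.0689]
ee_rot: [0.0, 0.983, -0.183, 0.0]
force: [-0.2, 0.3, 0.7]
width: 0.0004
```

```bash
python3 meas3.py 13 -6.8 3.2 0
```

```text
dx dy [-6.86  3.18] psi -0.005 res [-0.03  0.05  0.07 -0.02 -0.04 -0.04]
case mm [-6.7 98.4 68.9] yaw rel deg -0.13 tilt [0. 0.] F case [ 1.03 -0.06 -0.18] t 13.87
```

Request:
carry_out(
  rows=[
    [0, 0.0015, 0, 0],
    [0, 0.003, 0, 0],
    [0, 0.0045, 0, 0],
    [0, 0.0045, 0, 0],
  ],
)

```text
time: 14.2
tcp_pos: [0.641, 0.0136, 0.0688]
ee_rot: [0.0, 0.983, -0.183, -0.0]
force: [-0.2, 0.5, 0.3]
width: 0.0006
```

```bash
python3 meas3.py 14 -6.8 3.2 0
```

```text
dx dy [-6.86  3.2 ] psi -0.0045 res [-0.03  0.04  0.07 -0.02 -0.04 -0.02]
case mm [-6.7 93.7 68.9] yaw rel deg -0.14 tilt [0. 0.] F case [-0.9   0.13  0.17] t 14.25
```

Request:
carry_out(
  rows=[
    [0, 0.001, 0, 0],
    [0, 0.002, 0, 0],
    [0, 0.003, 0, 0],
    [0, 0.003, 0, 0],
  ],
)

```text
time: 14.58
tcp_pos: [0.64, 0.011, 0.0689]
ee_rot: [0.0, 0.983, -0.183, -0.0]
force: [0.1, 0.4, 0.5]
width: 0.0004
```

```bash
python3 meas3.py 15 -6.8 3.2 0
```

```text
dx dy [-6.85  3.19] psi -0.0047 res [-0.04  0.03  0.08 -0.01 -0.04 -0.02]
case mm [-6.7 90.9 68.9] yaw rel deg -0.13 tilt [0. 0.] F case [-0.3  -0.28 -0.35] t 14.63
```

Request:
carry_out(
  rows=[
    [0, 0.001, 0, 0],
    [0, 0.002, 0, 0],
    [0, 0.0025, 0, 0],
    [0, 0.0025, 0, 0],
  ],
)

```text
time: 14.97
tcp_pos: [0.6392, 0.0088, 0.0689]
ee_rot: [0.0, 0.983, -0.183, 0.0]
force: [0.0, 0.2, 0.6]
width: 0.0001
```

```bash
python3 meas3.py 16 -6.8 3.2 0; python3 -c "
from h import *
im=get_image('scene')[:,:,::-1]; cv2.imwrite('pics/s16.png',cv2.resize(im[140:260,180:300],(600,600),interpolation=cv2.INTER_CUBIC))
im=get_image('top')[:,:,::-1]; cv2.imwrite('pics/t16.png',cv2.resize(im[120:240,220:340],(600,600),interpolation=cv2.INTER_CUBIC))"
```

```text
dx dy [-6.85  3.2 ] psi -0.0044 res [-0.04  0.04  0.09 -0.03 -0.05 -0.01]
case mm [-6.7 88.4 68.9] yaw rel deg -0.13 tilt [0. 0.] F case [-0.51  0.28 -0.09] t 15.02
```

View pics/s16.png

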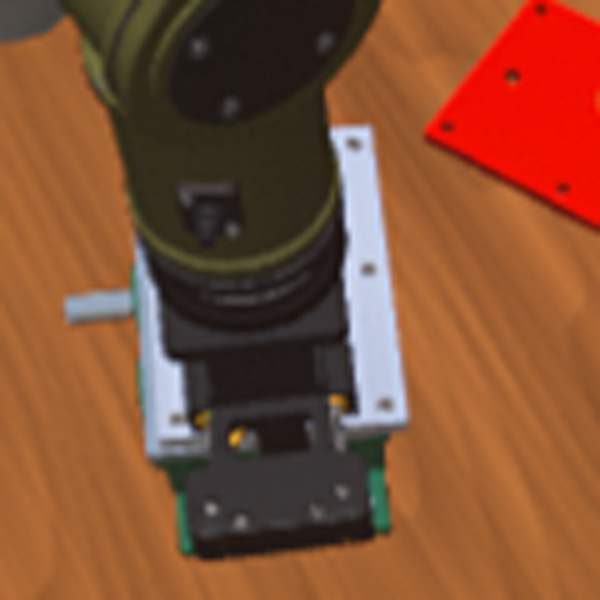

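View pics/t16.png

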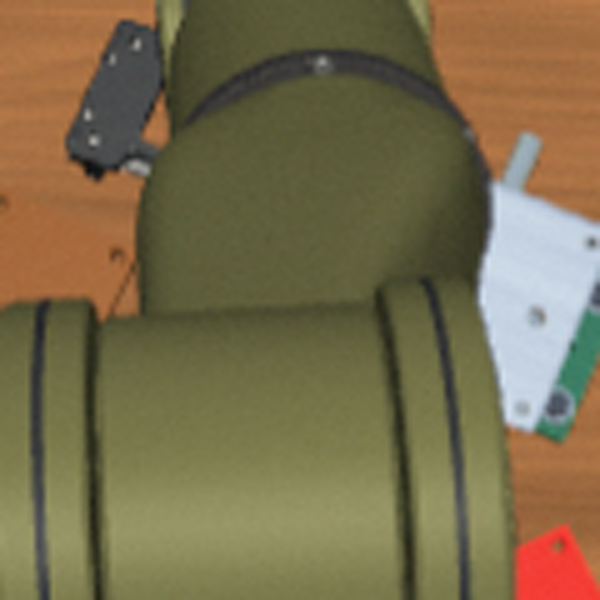

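Request:
carry_out(
  rows=[
    [0, 0.001, 0, 0],
    [0, 0.002, 0, 0],
    [0, 0.003, 0, 0],
    [0, 0.003, 0, 0],
  ],
)

```text
time: 15.45
tcp_pos: [0.638, 0.0058, 0.0688]
ee_rot: [0.0, 0.983, -0.183, -0.0]
force: [-0.1, 0.2, -0.3]
width: 0.0004
```

```bash
python3 meas3.py 17 -6.8 3.2 0
```

```text
dx dy [-6.86  3.16] psi -0.0049 res [-0.03  0.03  0.07 -0.02 -0.04 -0.01]
case mm [-6.8 85.3 68.8] yaw rel deg -0.14 tilt [-0.  0.] F case [-0.76 -0.22 -0.07] t 15.5
```

Still nothing at 85 mm. Together with the open-finger trials, this fits a constant offset: the true tips sit 20–30 mm above the reported TCP in both states. I back off, go down to TCP z ≈ 0.050 (tips ≈ 0.070–0.080) and retry.

Request:
carry_out(
  rows=[
    [0, -0.015, 0, 0],
    [0, -0.028, 0, 0],
    [0, -0.028, 0.005, 0],
    [0, -0.028, 0.019, 0],
    [0, -0.028, 0.019, 0],
  ],
)

```text
time: 15.92
tcp_pos: [0.6461, 0.0328, 0.0469]
ee_rot: [0.001, 0.983, -0.182, -0.002]
force: [-1.2, 0.1, -1.1]
width: 0.0003
```

Request:
carry_out(
  rows=[
    [0, 0.002, 0, 0],
    [0, 0.004, 0, 0],
    [0, 0.006, 0, 0],
    [0, 0.008, 0, 0],
    [0, 0.009, 0, 0],
  ],
)

```text
time: 16.33
tcp_pos: [0.645, 0.023, 0.0502]
ee_rot: [0.0, 0.983, -0.183, 0.0]
force: [-0.2, -0.2, 0.5]
width: 0.0007
```

```bash
python3 meas3.py 18 -6.8 3.2 0
```

```text
dx dy [-4.89  3.48] psi 0.0383 res [ 0.34 -0.67 -0.9  -0.58  0.55  1.4 ]
case mm [ -6.4 103.7  50.2] yaw rel deg -0.18 tilt [0. 0.] F case [-0.49  0.96  0.47] t 16.38
```

Request:
carry_out(
  rows=[
    [0, 0.001, 0, 0],
    [0, 0.002, 0, 0],
    [0, 0.003, 0, 0],
    [0, 0.003, 0, 0],
  ],
)

```text
time: 16.72
tcp_pos: [0.6438, 0.021, 0.0499]
ee_rot: [0.0, 0.983, -0.183, 0.0]
force: [-0.2, -0.1, 0.7]
width: 0.0009
```

```bash
python3 meas3.py 19 -6.8 3.2 0
```

```text
dx dy [-4.6   3.12] psi 0.045 res [ 0.37 -0.94 -1.07 -0.79  0.68  1.95]
case mm [ -6.7 101.4  49.9] yaw rel deg -0.13 tilt [0. 0.] F case [ 1.14  0.47 -0.51] t 16.77
```

```bash
python3 -c "
from h import *
a=cv2.imread('pics/scene_17.png')[140:260,190:290];b=cv2.imread('pics/scene_19.png')[140:260,190:290]
cv2.imwrite('pics/k.png',cv2.resize(np.hstack([a,b]),(800,480),interpolation=cv2.INTER_CUBIC))"
```

```text
(no output)
```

View pics/k.png

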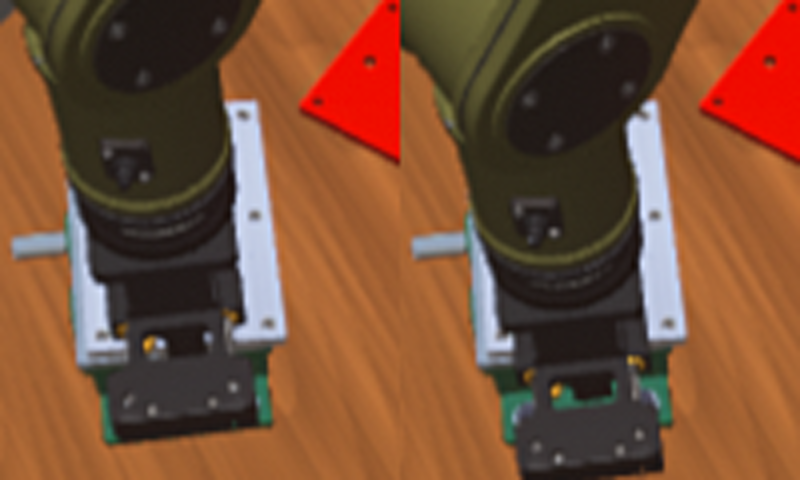

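Request:
carry_out(
  rows=[
    [0, 0.001, 0, 0],
    [0, 0.002, 0, 0],
    [0, 0.003, 0, 0],
    [0, 0.003, 0, 0],
  ],
)

```text
time: 17.1
tcp_pos: [0.6429, 0.0186, 0.0499]
ee_rot: [-0.0, 0.983, -0.182, 0.0]
force: [1.0, 0.8, -0.1]
width: 0.0005
```

```bash
python3 meas3.py 20 -6.8 3.2 0 34
```

```text
dx dy [-7.    2.38] psi -0.0068 res [ 0.    0.06 -0.   -0.07]
case mm [-6.8 98.8 49.9] yaw rel deg -0.11 tilt [ 0. -0.] F case [ 0.14  0.01 -0.37] t 17.15
```

Request:
carry_out(
  rows=[
    [0, 0.001, 0, 0],
    [0, 0.002, 0, 0],
    [0, 0.003, 0, 0],
    [0, 0.003, 0, 0],
  ],
)

```text
time: 17.48
tcp_pos: [0.6416, 0.0154, 0.0499]
ee_rot: [0.0, 0.983, -0.183, -0.0]
force: [0.1, 1.4, 0.7]
width: 0.0006
```

```bash
python3 meas3.py 21 -6.8 3.2 0 34
```

```text
dx dy [-8.3  -1.26] psi -0.023 res [ 0.    0.05 -0.   -0.06]
case mm [-6.8 95.3 49.8] yaw rel deg -0.13 tilt [-0.  0.] F case [-0.36  1.19  0.03] t 17.53
```

Contact came at TCP y ≈ 99.6, and the cover moved to dy ≈ -1.2 mm. I retreat and measure with all holes in view.

Request:
carry_out(
  rows=[
    [0, -0.01, 0, 0],
    [0, -0.025, 0, 0],
    [0, -0.025, -0.035, 0],
    [-0.035, -0.025, -0.07, 0],
    [-0.075, -0.025, -0.08, 0],
  ],
  gripper=1.0,
)

```text
time: 17.95
tcp_pos: [0.5914, 0.0644, 0.1308]
ee_rot: [-0.001, 0.983, -0.183, 0.005]
force: [0.3, 0.7, -0.8]
width: 0.0316
```

Request:
carry_out(
  rows=[
    [-0.03, 0.03, 0, 0],
    [-0.045, 0.07, 0, 0],
    [-0.045, 0.11, 0, 0],
  ],
)

```text
time: 18.2
tcp_pos: [0.502, -0.0186, 0.1283]
ee_rot: [-0.001, 0.984, -0.178, -0.001]
force: [0.6, -1.7, -0.5]
width: 0.0518
```

```bash
python3 meas.py 22 -8 -1 -.02; python3 -c "
from h import *
to(-.098,0,.045)"
```

```text
('scene', 0, np.float64(0.0), np.float64(-0.02))
('scene', 1, np.float64(0.05), np.float64(-0.07))
('scene', 2, np.float64(0.04), np.float64(-0.14))
('scene', 3, np.float64(0.03), np.float64(0.1))
('scene', 4, np.float64(-0.07), np.float64(-0.07))
('scene', 5, np.float64(-0.06), np.float64(-0.06))
('scene', 6, np.float64(0.04), np.float64(0.2))
('scene', 7, np.float64(-0.04), np.float64(0.08))
dx dy mm [-8.18 -1.46] psi -0.0197
hole 1 [-6.99 -1.47]
hole -1 [-9.36 -1.45]
case mm [-123.5    0.   128.2] yaw rel deg -0.54 tilt [-0.004  0.009] F case [-0.21 -7.5   0.14] t 18.25
shift mm [25.8 -0.9 83.1] turn -0.54 | t 18.25
```

View pics/ov_22.png

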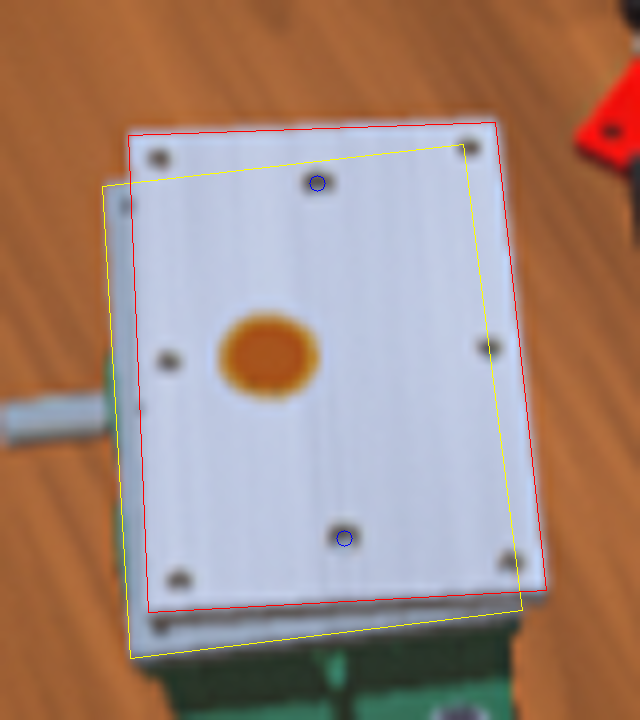

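Request:
carry_out(
  rows=[
    [0.018, 0, 0.03, 0],
    [0.018, 0, 0.06, 0],
    [0.018, 0, 0.08, 0],
    [0.018, 0, 0.083, 0],
    [0.018, 0, 0.083, 0],
  ],
  gripper=1.0,
)

```text
time: 18.67
tcp_pos: [0.5216, -0.0283, 0.0438]
ee_rot: [0.0, 0.983, -0.182, -0.001]
force: [-0.5, -0.3, -0.3]
width: 0.0878
```

Request:
carry_out(
  rows=[
    [0, 0, 0, 0],
    [0, 0, 0, 0],
  ],
)

```text
time: 18.83
tcp_pos: [0.5229, -0.0288, 0.046]
ee_rot: [-0.0, 0.983, -0.182, 0.001]
force: [1.0, -0.4, 0.4]
width: 0.0878
```

```bash
python3 -c "
from h import *
where();to(-.076,0,.045);print(get_obs()['width'])"
```

```text
case mm [-101.9   11.6   46. ] yaw rel deg -0.08 tilt [ 0.002 -0.001] F case [ 1.07 -0.01  0.42] t 18.83
shift mm [25.9 11.6  1.1] turn -0.08 | t 18.83
0.0878380150405701
```

Request:
carry_out(
  rows=[
    [0.0, 0.006, 0.001, 0],
    [0.005, 0.0115, 0.001, 0],
    [0.01, 0.0115, 0.001, 0],
    [0.015, 0.0115, 0.001, 0],
    [0.02, 0.0115, 0.001, 0],
  ],
)

```text
time: 19.25
tcp_pos: [0.5373, -0.0477, 0.0441]
ee_rot: [-0.0, 0.983, -0.183, 0.001]
force: [0.6, 0.4, 0.7]
width: 0.088
```

Request:
carry_out(
  rows=[
    [0.002, 0, 0, 0],
    [0.004, 0, 0, 0],
    [0.006, 0, 0, 0],
    [0.008, 0, 0, 0],
    [0.008, 0, 0, 0],
  ],
)

```text
time: 19.67
tcp_pos: [0.5442, -0.0501, 0.0438]
ee_rot: [-0.0, 0.983, -0.182, 0.0]
force: [-0.3, 0.5, 0.1]
width: 0.0879
```

```bash
python3 meas.py 23 -6.5 -1.4 0
```

```text
('scene', 0, np.float64(0.11), np.float64(-0.13))
('scene', 1, np.float64(0.11), np.float64(-0.18))
('scene', 2, np.float64(0.12), np.float64(-0.24))
('scene', 3, np.float64(0.1), np.float64(-0.03))
('scene', 4, np.float64(-1.06), np.float64(0.32))
('scene', 5, np.float64(-0.62), np.float64(1.05))
('scene', 6, np.float64(0.12), np.float64(0.06))
('scene', 7, np.float64(0.0), np.float64(-0.03))
dx dy mm [-8.35 -1.77] psi -0.0193
hole 1 [-7.19 -1.78]
hole -1 [-9.52 -1.76]
case mm [-74.8  -0.7  43.7] yaw rel deg -0.11 tilt [0. 0.] F case [-0.39 -0.81 -0.33] t 19.72
```

View pics/ov_23.png

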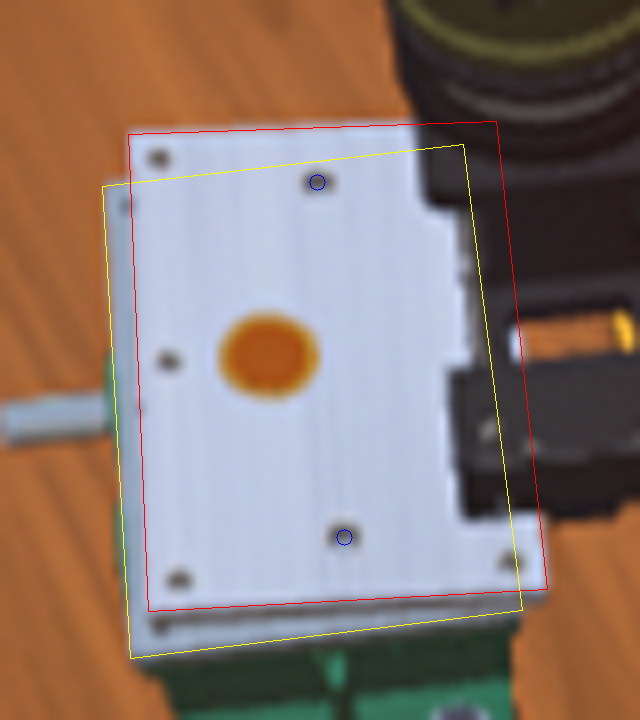

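Request:
carry_out(
  rows=[
    [0.001, 0, 0, 0],
    [0.002, 0, 0, 0],
    [0.003, 0, 0, 0],
    [0.004, 0, 0, 0],
    [0.004, 0, 0, 0],
  ],
)

```text
time: 20.13
tcp_pos: [0.5469, -0.0516, 0.0437]
ee_rot: [0.0, 0.983, -0.182, -0.001]
force: [-2.0, 0.3, 0.0]
width: 0.0879
```

```bash
python3 meas3.py 24 -7.5 -1.6 -.01 012367
```

```text
dx dy [-6.39 -1.11] psi -0.0008 res [ 0.    0.01 -0.02 -0.13 -0.05 -0.1  -0.02 -0.02  0.1   0.19 -0.01  0.03]
case mm [-71.3  -1.1  43.7] yaw rel deg -0.12 tilt [-0.001  0.   ] F case [-1.26 -0.99  0.63] t 20.18
```

Request:
carry_out(
  rows=[
    [0.001, 0, 0, 0],
    [0.002, 0, 0, 0],
    [0.003, 0, 0, 0],
    [0.003, 0, 0, 0],
  ],
)

```text
time: 20.52
tcp_pos: [0.5517, -0.0527, 0.044]
ee_rot: [-0.0, 0.983, -0.182, 0.001]
force: [-0.1, -0.1, 0.9]
width: 0.088
```

```bash
python3 meas3.py 25 -4 -1.6 0 012367
```

```text
dx dy [1.08 5.05] psi 0.0048 res [ 0.06 -0.37 -0.32 -0.72 -0.73 -0.97  0.61  1.19  0.54  0.52 -0.2   0.18]
case mm [-66.6  -0.5  44. ] yaw rel deg -0.12 tilt [ 0.002 -0.001] F case [-0.14 -0.82  1.1 ] t 20.57
```

```bash
cp pics/scene_25.png pics/scene_25b.png; python3 meas.py 25b -1.5 0 0 0.0001
```

```text
('scene', 0, np.float64(0.02), np.float64(-0.1))
('scene', 1, np.float64(0.07), np.float64(-0.16))
('scene', 2, np.float64(0.09), np.float64(-0.13))
('scene', 3, np.float64(0.06), np.float64(-0.14))
('scene', 4, np.float64(-1.33), np.float64(0.23))
('scene', 5, np.float64(-0.92), np.float64(1.77))
('scene', 6, np.float64(0.22), np.float64(0.05))
('scene', 7, np.float64(0.18), np.float64(-0.01))
dx dy mm [0.15 0.41] psi -0.0087
hole 1 [0.68 0.4 ]
hole -1 [-0.37  0.41]
case mm [-66.6  -0.5  44. ] yaw rel deg -0.12 tilt [ 0.002 -0.001] F case [-0.14 -0.82  1.1 ] t 20.57
```

View pics/ov_25b.png

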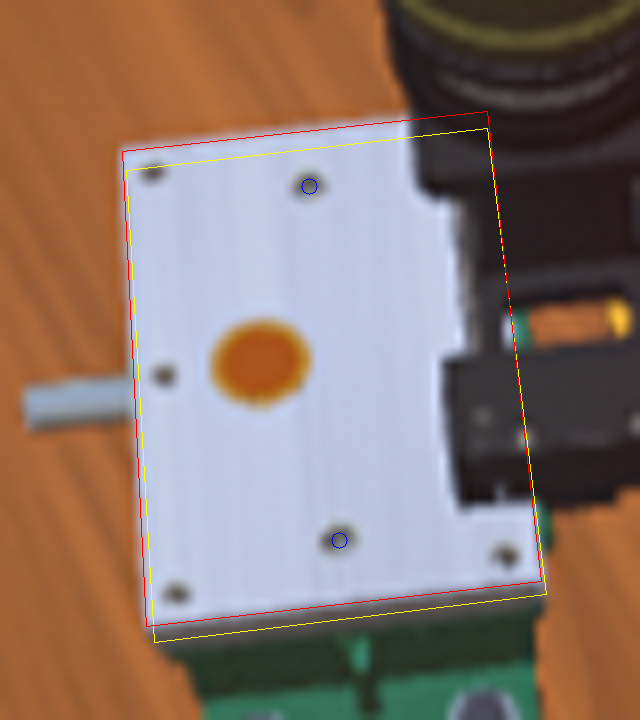

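The cover dropped: the flat model fits (≤ 0.2 px on the visible holes), with the holes within 0.8 mm of the pins. I retreat well clear and verify with both cameras.

Request:
carry_out(
  rows=[
    [-0.012, 0, 0, 0],
    [-0.03, 0, 0, 0],
    [-0.035, 0, -0.03, 0],
    [-0.035, 0, -0.065, 0],
    [-0.035, 0, -0.1, 0],
  ],
)

```text
time: 20.98
tcp_pos: [0.5171, -0.0398, 0.1445]
ee_rot: [0.0, 0.983, -0.182, -0.001]
force: [1.4, -0.0, -0.3]
width: 0.0882
```

Request:
carry_out(
  rows=[
    [-0.02, 0.04, -0.03, 0],
    [-0.04, 0.08, -0.06, 0],
    [-0.06, 0.12, -0.08, 0],
    [-0.07, 0.16, -0.08, 0],
    [-0.07, 0.2, -0.08, 0],
  ],
)

```text
time: 21.4
tcp_pos: [0.3921, -0.1796, 0.2234]
ee_rot: [0.0, 0.983, -0.181, 0.002]
force: [0.9, -0.4, -0.1]
width: 0.088
```

Request:
carry_out(
  rows=[
    [0, 0.04, 0, 0],
    [0, 0.08, 0, 0],
    [0, 0.12, 0, 0],
    [0, 0.12, 0, 0],
  ],
)

```text
time: 21.73
tcp_pos: [0.3459, -0.3002, 0.222]
ee_rot: [0.003, 0.982, -0.19, 0.001]
force: [-0.1, -0.4, 0.2]
width: 0.0881
```

```bash
python3 meas.py 26 0 0 0 0.0001 scene,top
python3 - <<'E'
from h import *
# free plane fit: compare tilt/height hypotheses using both cameras
ims={n:cv2.imread(f'pics/{n}_26.png')[:,:,::-1].copy() for n in('scene','top')}
q,_=holefit(ims,[0,0,0],1e-4)
Rv,tv=coverm(CASE,q,1e-4); obs=[]
for n in ims:
    for i,p in enumerate(proj(n,HP@Rv.T+tv)):
        b=blob(ims[n],p,2.5)
        if b is not None: obs.append((n,i,b))
def f(x,):
    Rm=R.from_euler('z',CASE[2]).as_matrix()@R.from_euler('xyz',x[3:6]).as_matrix()
    Rc,_=casem(CASE); t=np.array([CASE[0],CASE[1],.07])+Rc@x[:3]
    return np.concatenate([proj(n,[Rm@(HP[i]+np.r_[HB[n],0])+t])[0]-b for n,i,b in obs])
s=least_squares(f,np.r_[0,0,0,0,0,q[2]],loss='soft_l1',f_scale=.3,x_scale=[.01]*3+[.1]*3)
print('free 6dof: mm',np.round(s.x[:3]*1000,2),'rpy',np.round(s.x[3:],4),'rms',np.sqrt(np.mean(f(s.x)**2)))
E
```

```text
('scene', 0, np.float64(-0.06), np.float64(0.04))
('scene', 1, np.float64(-0.05), np.float64(0.0))
('scene', 2, np.float64(-0.04), np.float64(0.02))
('scene', 3, np.float64(-0.03), np.float64(-0.02))
('scene', 4, np.float64(0.05), np.float64(-0.05))
('scene', 5, np.float64(0.05), np.float64(-0.02))
('scene', 6, np.float64(0.11), np.float64(0.19))
('scene', 7, np.float64(0.05), np.float64(0.13))
('top', 0, np.float64(0.01), np.float64(-0.12))
('top', 1, np.float64(0.1), np.float64(-0.05))
('top', 2, np.float64(0.11), np.float64(0.01))
('top', 3, np.float64(0.0), np.float64(0.02))
('top', 4, np.float64(0.03), np.float64(-0.11))
('top', 5, np.float64(0.11), np.float64(-0.07))
('top', 6, np.float64(0.03), np.float64(0.24))
('top', 7, np.float64(-0.12), np.float64(0.2))
dx dy mm [0.44 0.72] psi -0.0077
hole 1 [0.9  0.72]
hole -1 [-0.02  0.72]
case mm [-169.8 -297.3  221.7] yaw rel deg -0.4 tilt [0.001 0.001] F case [0.86 1.54 0.4 ] t 21.83
free 6dof: mm [0.42 0.79 0.23] rpy [ 0.0009 -0.001  -0.0076] rms 0.08728824584118068
```

View pics/ov_26.png

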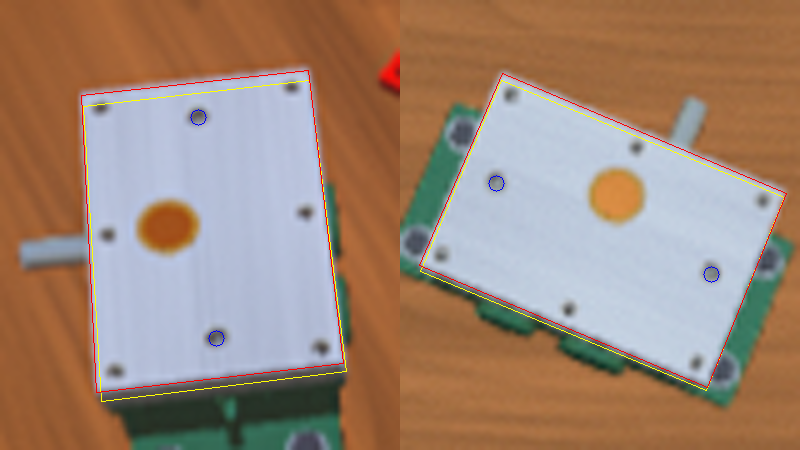

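The free 6-DOF fit puts the cover 0.2 mm above the seat and level to 0.001 rad, so it is seated on both pins. I check the bystanders for movement, then hand in.

Run:
```python
from h import *
a=cv2.imread('pics/top0.png');b=cv2.imread('pics/top_26.png')
for n,(u,v) in dict(tin=(405,172),bearing=(408,225),oiler=(150,213),spanner=(148,140)).items():
    s=np.s_[v-22:v+22,u-22:u+22]
    p=cv2.phaseCorrelate(a[s].mean(2),b[s].mean(2)); print(n,np.round(p[0],2),'meandiff',round(float(np.abs(a[s].astype(int)-b[s]).mean()),1))
o=get_obs(); print(o['time'],o['force'],np.abs(o['dq']).max()); finish_job()
```

```text
tin [0.51 0.47] meandiff 3.4
bearing [0.5  0.51] meandiff 3.6
oiler [0.47 0.54] meandiff 3.5
spanner [0.59 0.54] meandiff 3.6
21.8333 [1.35314375 1.12821404 0.39856237] 0.06304693173454372
the job is handed in; nothing more can be done
```

The cover is seated on both dowel pins and lies flat on the case. I handed the job in at 21.8 s of the 58 s allowed; no verdict was reported.

**What I did:**
1. I squared the cover by pushing its -x edge with the open fingertips.
2. I moved it about 4.7 mm along -y from its +y end with shut fingers, slightly more than the 3.4 mm needed.
3. I pushed the -x edge again until the holes dropped over the pins, then moved the arm clear.

**Last checks, both cameras:**
- **Holes:** hole0 was 1.2 mm from pin0 and hole1 0.7 mm from pin1. The limit is 2.5 mm. The first figure is slightly more than the pins' 0.75 mm clearance allows, so it includes measurement error.
- **Flatness:** a free fit of the cover's pose put it 0.2 mm above the face and level within about 0.001 rad.
- **Other things:** the tin, bearing, oiler and spanner had not moved. All four patches of the picture showed the same half-pixel offset and differed only by image noise.

**What disagreed:**
- **Fingertip height:** the first approaches met nothing. Contact came only with the reported TCP about 20–30 mm lower than the stated geometry suggests. I settled the pushing heights by trial and force.
- **Arm at hand-in:** it was still settling (joint speed up to 0.06 rad/s), well away from everything in view.

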